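# Wring the lapped blocks up on the magnetic chuck and switch it on

## Task

Load the magnetic chuck for grinding. First turn the chuck controller's knob fully anticlockwise to off; then carry every lapped steel block from the green mat to the chuck and wring them side by side, lying flat on their 26 mm wide sides, into one tight row: the first with its long face fully home along the back rail, each next one slid along the long face of the one before until the faces meet all over, and every block's end home against the end rail; last slide the black steel blocking bar on in the same way, its long face against the last block and its end against the end rail. When the row is tight turn the knob fully clockwise, and leave the other things on the bench where they are.

Things in the scene. Friction and masses are not known exactly. Their poses are not given: they have to be found in the camera images.
- chuck: Magnetic chuck, fixed: grey block 150 mm front to back, 250 mm wide, 55 mm high, with a striped steel working face on top; origin in the middle of its underside, x to its back. A steel stop rail 6 mm thick runs along the whole back edge and another along the whole left end (seen from the robot); their tops stand 7 mm above the working face.
- chuck_corner (a point): Point on the chuck's working face in the inner corner where the back rail meets the end rail. x points square to the back rail, away from the robot; y along the back rail, towards the end rail; z up. The working face covers x -150 to 0 mm, y -250 to 0 mm, at z 0 of this frame.
- controller: Chuck controller, fixed: blue box 160 mm along x, 140 mm along y, 85 mm high, origin in the middle of its underside; the black strength knob stands in the middle of its top.
- strength (a joint): Strength knob, rad: 0 = anticlockwise stop (off), 2.4 = clockwise stop (full), seen from above. It starts in between, stays where it is left and turns with a light drag (0.06 N m). The magnet's pull is not simulated.
- strength_grip (a point): Point on the vertical axis of the strength knob, 7 mm below the top of its grip bar. The black bar is 46 mm long along x, 14 mm thick along y, 32 mm high, on a round skirt 48 mm across; x and y turn with the knob. The bar's top is 129 mm above the bench.
- block1_mid (a point): Centre (half-way up) of a lapped steel block, 26 mm wide along x, 64 mm long along y, 22 mm high along z, 0.2 to 0.35 kg, sharp-edged; at the start it lies on the 3 mm thick green mat. Two to four of these four equal blocks are there. Its lapped faces are the two 64 x 22 mm faces square to x.
- block1: The same block (origin in the middle of its underside); named only for its speed.
- block2_mid (a point): Centre (half-way up) of a lapped steel block, 26 mm wide along x, 64 mm long along y, 22 mm high along z, 0.2 to 0.35 kg, sharp-edged; at the start it lies on the 3 mm thick green mat. Two to four of these four equal blocks are there. Its lapped faces are the two 64 x 22 mm faces square to x.
- block2: The same block (origin in the middle of its underside); named only for its speed.
- block3_mid (a point): Centre (half-way up) of a lapped steel block, 26 mm wide along x, 64 mm long along y, 22 mm high along z, 0.2 to 0.35 kg, sharp-edged; at the start it lies on the 3 mm thick green mat. Two to four of these four equal blocks are there. Its lapped faces are the two 64 x 22 mm faces square to x.
- block3: The same block (origin in the middle of its underside); named only for its speed.
- block4_mid (a point): Centre (half-way up) of a lapped steel block, 26 mm wide along x, 64 mm long along y, 22 mm high along z, 0.2 to 0.35 kg, sharp-edged; at the start it lies on the 3 mm thick green mat. Two to four of these four equal blocks are there. Its lapped faces are the two 64 x 22 mm faces square to x.
- block4: The same block (origin in the middle of its underside); named only for its speed.
- bar_mid (a point): Centre (half-way up) of the black steel blocking bar, 16 mm wide along x, 100 mm long along y, 16 mm high along z, 0.21 kg; at the start it lies on the bench between the robot and the chuck.
- bar: The same bar (origin in the middle of its underside).
- paste: Bystander, not part of the job: small jar of lapping paste, 48 mm across, 42 mm high.
- oil: Bystander, not part of the job: yellow oil bottle with a red cap, 56 mm across, 150 mm high.
- wrench: Bystander, not part of the job: steel spanner, 180 mm long, lying flat.
- brush: Bystander, not part of the job: bench brush, 200 mm long, lying flat.
- calliper: Bystander, not part of the job: digital calliper, 210 mm long, lying flat.
- flange: Bystander, not part of the job: steel wheel flange, 68 mm across, 12 mm thick, lying flat.
- slug: Bystander, not part of the job: aluminium round, 40 mm across, 45 mm high, standing.
Not all that is in view belongs to the job. Leave any blue or orange look-alike of the block3 alone.

How it is judged (in metres and radians):
On the way, in this order (a step that is already met when the one before it is completed fails the run):
1. the chuck is switched off: knob at its anticlockwise stop (value of joint strength below 0.1 rad), for 0.2 s.
2. all the blocks are wrung into one row in the corner of the rails and the bar is up against the last one (z of block1_mid in the frame of chuck_corner between 0.008 and 0.014 m and (angle between block1_mid's own z axis and vertical below 0.06 rad or angle between block1_mid's own z axis and vertical above 3.08 rad) and angle between the y axis of each of block1_mid, block2_mid, block3_mid, block4_mid, bar_mid and the y axis of chuck_corner, either way round below 0.03 rad and y of block1_mid in the frame of chuck_corner between -0.0345 and -0.03 m and (x of block1_mid in the frame of chuck_corner between -0.0148 and -0.0115 m or x of block1_mid in the frame of chuck_corner between -0.0414 and -0.0375 m or x of block1_mid in the frame of chuck_corner between -0.068 and -0.0635 m or x of block1_mid in the frame of chuck_corner between -0.0946 and -0.0895 m) and (x of block1_mid in the frame of chuck_corner above -0.0148 m or horizontal distance between block1_mid and block2_mid below 0.0278 m or horizontal distance between block1_mid and block3_mid below 0.0278 m or horizontal distance between block1_mid and block4_mid below 0.0278 m) and z of block2_mid in the frame of chuck_corner between 0.008 and 0.014 m and (angle between block2_mid's own z axis and vertical below 0.06 rad or angle between block2_mid's own z axis and vertical above 3.08 rad) and y of block2_mid in the frame of chuck_corner between -0.0345 and -0.03 m and (x of block2_mid in the frame of chuck_corner between -0.0148 and -0.0115 m or x of block2_mid in the frame of chuck_corner between -0.0414 and -0.0375 m or x of block2_mid in the frame of chuck_corner between -0.068 and -0.0635 m or x of block2_mid in the frame of chuck_corner between -0.0946 and -0.0895 m) and (x of block2_mid in the frame of chuck_corner above -0.0148 m or horizontal distance between block2_mid and block1_mid below 0.0278 m or horizontal distance between block2_mid and block3_mid below 0.0278 m or horizontal distance between block2_mid and block4_mid below 0.0278 m) and z of block3_mid in the frame of chuck_corner between 0.008 and 0.014 m and (angle between block3_mid's own z axis and vertical below 0.06 rad or angle between block3_mid's own z axis and vertical above 3.08 rad) and y of block3_mid in the frame of chuck_corner between -0.0345 and -0.03 m and (x of block3_mid in the frame of chuck_corner between -0.0148 and -0.0115 m or x of block3_mid in the frame of chuck_corner between -0.0414 and -0.0375 m or x of block3_mid in the frame of chuck_corner between -0.068 and -0.0635 m or x of block3_mid in the frame of chuck_corner between -0.0946 and -0.0895 m) and (x of block3_mid in the frame of chuck_corner above -0.0148 m or horizontal distance between block3_mid and block1_mid below 0.0278 m or horizontal distance between block3_mid and block2_mid below 0.0278 m or horizontal distance between block3_mid and block4_mid below 0.0278 m) and z of block4_mid in the frame of chuck_corner between 0.008 and 0.014 m and (angle between block4_mid's own z axis and vertical below 0.06 rad or angle between block4_mid's own z axis and vertical above 3.08 rad) and y of block4_mid in the frame of chuck_corner between -0.0345 and -0.03 m and (x of block4_mid in the frame of chuck_corner between -0.0148 and -0.0115 m or x of block4_mid in the frame of chuck_corner between -0.0414 and -0.0375 m or x of block4_mid in the frame of chuck_corner between -0.068 and -0.0635 m or x of block4_mid in the frame of chuck_corner between -0.0946 and -0.0895 m) and (x of block4_mid in the frame of chuck_corner above -0.0148 m or horizontal distance between block4_mid and block1_mid below 0.0278 m or horizontal distance between block4_mid and block2_mid below 0.0278 m or horizontal distance between block4_mid and block3_mid below 0.0278 m) and z of bar_mid in the frame of chuck_corner between 0.005 and 0.011 m and (angle between bar_mid's own z axis and vertical below 0.06 rad or angle between bar_mid's own z axis and vertical above 3.08 rad) and y of bar_mid in the frame of chuck_corner between -0.0525 and -0.048 m and ((x of bar_mid in the frame of block1_mid between -0.0228 and 0.0228 m and y of bar_mid in the frame of block1_mid between -0.03 and 0.03 m) or (x of bar_mid in the frame of block2_mid between -0.0228 and 0.0228 m and y of bar_mid in the frame of block2_mid between -0.03 and 0.03 m) or (x of bar_mid in the frame of block3_mid between -0.0228 and 0.0228 m and y of bar_mid in the frame of block3_mid between -0.03 and 0.03 m) or (x of bar_mid in the frame of block4_mid between -0.0228 and 0.0228 m and y of bar_mid in the frame of block4_mid between -0.03 and 0.03 m)) and (x of block1_mid in the frame of chuck_corner between -0.019 and -0.01 m or x of block2_mid in the frame of chuck_corner between -0.019 and -0.01 m or x of block3_mid in the frame of chuck_corner between -0.019 and -0.01 m or x of block4_mid in the frame of chuck_corner between -0.019 and -0.01 m) and (x of block1_mid in the frame of chuck_corner between -0.045 and -0.036 m or x of block2_mid in the frame of chuck_corner between -0.045 and -0.036 m or x of block3_mid in the frame of chuck_corner between -0.045 and -0.036 m or x of block4_mid in the frame of chuck_corner between -0.045 and -0.036 m) and (x of block1_mid in the frame of chuck_corner between -0.071 and -0.062 m or x of block2_mid in the frame of chuck_corner between -0.071 and -0.062 m or x of block3_mid in the frame of chuck_corner between -0.071 and -0.062 m or x of block4_mid in the frame of chuck_corner between -0.071 and -0.062 m or x of each of block1_mid, block2_mid, block3_mid, block4_mid in the frame of chuck_corner above -0.065 m)), for 0.2 s.
3. the chuck is switched on: knob at its clockwise stop (value of joint strength above 2.3 rad), for 0.2 s.
At the end, for the whole second after the job is handed in: Every block present and the bar lie flat on the chuck, parallel to the rails within 0.03 rad, ends within 2.5 mm of the end rail; gaps back rail to first block, block to block and last block to bar under 1.8 mm; knob within 0.1 rad of its clockwise stop; all at rest (all of step 2 and value of joint strength above 2.3 rad and linear speed of each of block1, block2, block3, block4, bar below 0.02 m/s); the robot touches nothing.
It fails at once if a bystander is pushed more than 30 mm from its place (distance of any of paste, oil, wrench, brush, calliper, flange, slug from where it was at the start of the episode above 0.03 m).
Of block1, block2, block3, block4 only 2 to 4 are there at a start; the rules pass over those that are not, and their reading is None.
At some moment in a run one of block1, block2, block3, block4 may be knocked a few centimetres aside while the robot is not near it.
Once in a run the grip may slacken for a moment while it holds something.
It also fails if it takes over 210 s, if anything falls off the work surface, if the arm or the gripper's body presses on something with over 40 N, if the wrist force passes 120 N, or if a joint passes its speed limit or range.

## Robot

A 6-joint arm with a two-finger parallel gripper is mounted at the origin on the work surface. World frame = base frame: x ahead of the robot, y to its left, z up, the work surface at z = 0. Lengths are in m, angles in degrees, forces in N, time in s.
With the tool pointing down it reaches from about 0.35 to 0.725 m from the base axis. Payload 6 kg.
Tool frame: the origin (TCP) lies between the finger pads; the fingertips stand 22 mm ahead of it and the grasp point (between the pads) lies 3 mm ahead of it; z points along the fingers, y is the line along which they close (so a half turn about z gives the same grasp; the last joint's range is limited). The gripper opens to 85 mm and grips with 20 to 120 N. Pads are 22 mm wide; open, the fingers measure 114 mm over their backs; the gripper's body (76 mm by 85 mm) begins 54 mm behind the grasp point. The pads swing forward as they close: fully open they stand 13 mm farther back than shut.
Start: joints at [87.645, 2.303, 4.859, 0, -92.561, -19.12], TCP at [0.22, 0.558, 0.253] pointing down, gripper open.
Joint ranges: [-146.85, 146.85], [-73.84, 115.35], [-62.03, 85.46], [-188.31, 113.3], [-161.28, -10.13], [-171.36, 171.36]. Speed limits (degrees/s): [147.25, 147.25, 172.46, 180, 180, 180].

## Interface

Orientations are given as a 3x3 rotation matrix whose columns are the frame's x, y, z axes.
In Python, from station import r gives the robot as it stands.
- The arm moves only by the tool send_rows, never from a script. Its argument "plan" is one flat list of numbers, 5 for each row, row after row: the opening, from 0 (shut) to 1 (fully open), then the shift along the tool's x, y, z in m, then the turn about the tool's z in rad. In form: [grip, tx, ty, tz, roll, grip, tx, ty, tz, roll, ...]. A call has 1 to 20 rows; each row is the pose to reach, as a shift and turn from the pose commanded when the call began, along the tool's axes at that moment; what a row does not reach only later rows make up. A row lasts 1/10 s, in which the tool goes at most 50 mm and 8.59 degrees, less where a joint would pass 70% of its speed; a pose out of reach is approached as far as the arm can. A call with a gripper value outside its range is refused whole. The fingers move at their own pace and stop on an object; "force" is the grip in N (left out, the last holds). Time passes only in rows, so rows that repeat a pose let the fingers close. It gives the time, the measured TCP pose, the force, the opening and the grip force at its end, in the units of the state.
- r.state(): the state, without advancing time (a new reading comes with each control period).
- r.get_image(name): name is "scene" or "top"; returns the picture (420x560x3 uint8, red, green, blue); there is no depth.
- r.camera_params(name): a dict with "fx", "fy", "cx", "cy" (pixels), "rvec" (rotation vector, rad) and "tvec" (3), from world to camera coordinates, as OpenCV has them. Camera axes: x right, y down, z forward; pixel columns grow to the right and rows downward; lengths in m; the calibration is good to about 2 mm. A picture is of the moment at which its call begins. camera_params takes no time and is no camera call.
- r.finish_job(): hands the job in; it is judged then, once.
Trained networks look in the newest picture that a camera, given by its name, has taken for a name from the list of things; names that differ only in an ending like _2 or _b are one class to them, and where a whole thing is asked for, a point or a joint stands for the part that bears it (a point fixed in the world has none). Each returns a list of dicts, best first, with "p" (0 to 1); they miss things now and then, are a little off and sometimes report something else, mostly with a low value. They report only what shows in the picture. A call takes as long as a camera call. They do not tell look-alikes from the thing itself.
- r.find_in(name, camera): "centre" ([x, y, z] in m, in world coordinates, good to about 4 mm: the middle of the surface that is visible of it).
The state is a dict: "time": time; "joint_positions": joint angles; "qvel": joint speeds; "joint_efforts": joint torques, N m; "eef_pos": TCP position; "orientation": TCP orientation; "force": force on the tool from outside, world axes, zero at the start; "wrist_torque": the same for the moment, N m; "finger_gap": finger opening in m; "grip_force": force on a finger pad.
Only numpy, scipy, OpenCV 4.12 (cv2) and the standard library are available. Lean on these libraries where they do the work, as an engineer would, in place of code of your own. Each camera call takes 0.05 s, during which the arm holds its last target. There are 200 camera calls.

## Working session

There is one attempt and no reset: what is moved stays moved. The work goes in short steps, Python scripts to look and compute and a tool call to move; the robot and the scene stay as the last step left them, time stands still between calls to the robot, and variables do not carry over. Pictures are saved under pics/ and viewed, at most 14 in all, crops included, and the job is handed in when it is done.

Besides the shell and the picture viewer there is one more tool, called as name(argument=value, ...), one argument or row to a line, values as JSON. send_rows: Moves the arm, as the interface text tells. Its arguments: {"type":"object","properties":{"plan":{"type":"array","items":{"type":"number"}},"force":{"type":"number"}},"required":["plan"]}

```bash
ls; mkdir -p pics; cat > h.py <<'E'
from station import r
import numpy as np, cv2
def save(cam,fn,crop=None,s=1):
    im=r.get_image(cam)[:,:,::-1]
    if crop: a,b,c,d=crop; im=im[b:d,a:c]
    if s!=1: im=cv2.resize(im,None,fx=s,fy=s,interpolation=cv2.INTER_CUBIC)
    cv2.imwrite('pics/'+fn,im)
def cam(c):
    p=r.camera_params(c);K=np.array([[p['fx'],0,p['cx']],[0,p['fy'],p['cy']],[0,0,1]]);return K,np.array(p['rvec'],float).ravel(),np.array(p['tvec'],float).ravel()
def ray(c,u,v,z):
    K,rv,t=cam(c);R=cv2.Rodrigues(rv)[0];o=-R.T@t;d=R.T@np.linalg.inv(K)@[u,v,1];return o+d*(z-o[2])/d[2]
def proj(c,P):
    K,rv,t=cam(c);return cv2.projectPoints(np.array(P,float).reshape(-1,1,3),rv,t,K,None)[0].reshape(-1,2)
E
python3 - <<'E'
from h import *
np.set_printoptions(precision=4,suppress=True)
save('scene','s0.png');save('top','t0.png',None,1.4)
for c in ('scene','top'):
    K,rv,t=cam(c);R=cv2.Rodrigues(rv)[0];print(c,K[0,0],-R.T@t,R[2])
s=r.state();print(s)
for n in ['chuck','controller','strength_grip','block1_mid','bar_mid']:
    for d in r.find_in(n,'top'): print(n,d)
E
```

```text
pics
scene 512.5686331997429 [1.0197 0.8829 1.0632] [-0.3449 -0.6335 -0.6926]
top 382.2600121622946 [0.3087 0.0081 1.1727] [ 0.2099  0.0028 -0.9777]
{'time': 0.1, 'joint_positions': array([ 87.6461,   2.3345,   4.8073,  -0.0223, -92.5592, -19.1197]), 'qvel': array([-0.0685, -0.1511,  0.2274,  0.1198, -0.0965,  0.0285]), 'joint_efforts': array([ -0.0055, -36.9344,  34.8281,   6.952 ,  -0.0047,   0.    ]), 'eef_pos': array([0.2195, 0.5581, 0.2524]), 'orientation': array([[ 0.9306, -0.3661, -0.0005],
       [-0.3661, -0.9306, -0.0015],
       [ 0.0001,  0.0016, -1.    ]]), 'force': array([ 0.1004, -0.1297, -0.2546]), 'wrist_torque': array([-0.0278,  0.0235,  0.0031]), 'grip_force': 0.0, 'finger_gap': 0.08531178105394557}
chuck {'centre': [0.6227, -0.0062, 0.0577], 'p': 0.81}
chuck {'centre': [0.4991, -0.2795, 0.0976], 'p': 0.55}
chuck {'centre': [0.5351, 0.2417, 0.0243], 'p': 0.26}
controller {'centre': [0.4991, -0.279, 0.087], 'p': 0.84}
controller {'centre': [0.7994, -0.0925, 0.047], 'p': 0.4}
controller {'centre': [0.4341, 0.0147, 0.0174], 'p': 0.35}
strength_grip {'centre': [0.5027, -0.2811, 0.0977], 'p': 0.61}
bar_mid {'centre': [0.4326, 0.0118, 0.0188], 'p': 0.72}
bar_mid {'centre': [0.5352, 0.2439, 0.0232], 'p': 0.26}
```

View pics/t0.png

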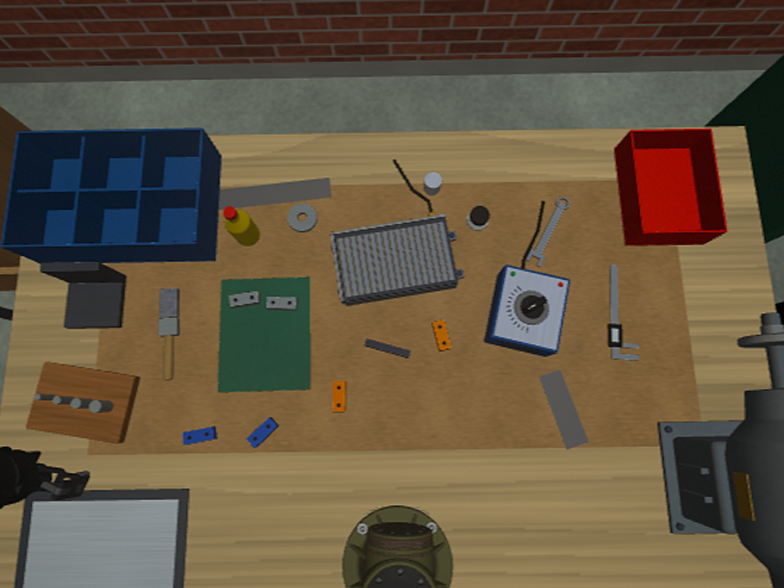

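View pics/s0.png

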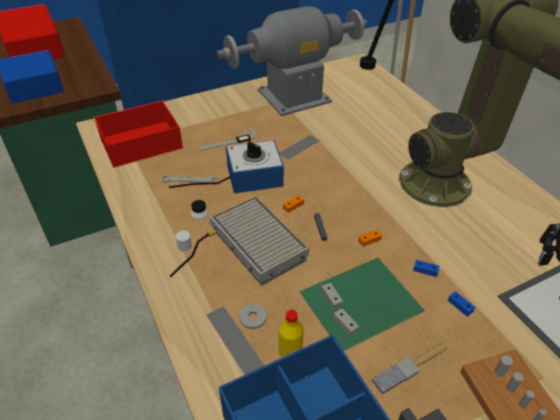

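The two steel blocks are on the mat at top raw (174,213) and (201,216). The orange ones at (315,239) and (242,283), and the blue ones at (142,311) and (188,308), are look-alikes off the mat. I'll confirm this with enlarged crops.

```bash
python3 - <<'E'
from h import *
im=r.get_image('top')[:,:,::-1]; np.save('top0.npy',im)
def ann(a,b,c,d,s,fn):
    o=cv2.resize(im[b:d,a:c],None,fx=s,fy=s,interpolation=cv2.INTER_CUBIC)
    for u in range((a+9)//10*10,c,10):
        cv2.line(o,((u-a)*s,0),((u-a)*s,6),(0,0,255),1); 
        if u%20==0: cv2.putText(o,str(u),((u-a)*s,18),0,.4,(0,0,255),1)
    for v in range((b+9)//10*10,d,10):
        cv2.line(o,(0,(v-b)*s),(6,(v-b)*s),(0,0,255),1); cv2.putText(o,str(v),(8,(v-b)*s+4),0,.4,(0,0,255),1)
    cv2.imwrite('pics/'+fn,o)
ann(228,148,418,263,4,'c1.png'); ann(156,195,226,235,11,'c2.png')
E
```

```text
(no output)
```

View pics/c1.png

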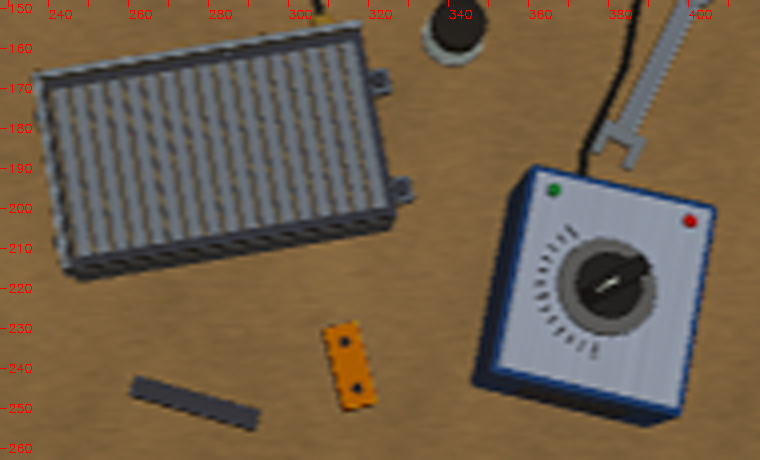

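View pics/c2.png

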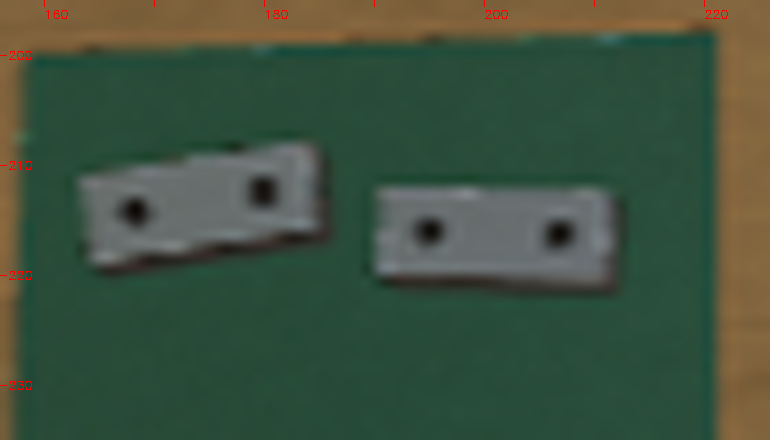

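Two steel blocks with two holes each lie on the mat, centres at about (174,213) and (201,216), and both fit the description. The bar is at about (276,248), and the knob is at about (380,219), pointing up-right. Next I fit the poses.

```bash
cat >> h.py <<'E'
from scipy.optimize import least_squares
def fit(c,uv,P,x0):
    "planar pose x,y,yaw of model points P (z world)"
    P=np.array(P,float);uv=np.array(uv,float)
    def w(q):
        a=q[2];return np.c_[q[0]+np.cos(a)*P[:,0]-np.sin(a)*P[:,1],q[1]+np.sin(a)*P[:,0]+np.cos(a)*P[:,1],P[:,2]]
    s=least_squares(lambda q:(proj(c,w(q))-uv).ravel(),x0,loss='soft_l1',x_scale=[.1,.1,1])
    return s.x,np.abs(s.fun).max()
def rect(w,l,z): return [[w/2,l/2,z],[w/2,-l/2,z],[-w/2,-l/2,z],[-w/2,l/2,z]]
E
python3 - <<'E'
from h import *
np.set_printoptions(precision=4,suppress=True)
f1=lambda L:[(228+a/4-.5,148+b/4-.5) for a,b in L]
f2=lambda L:[(156+a/11-.5,195+b/11-.5) for a,b in L]
# corner order: back-left, back-right, front-right, front-left
print('chuck',fit('top',f1([(35,74),(360,22),(392,208),(52,88),(65,258)]),[[.075,.125,.062],[.075,-.125,.062],[-.075,-.125,.055],[.069,.119,.055],[-.075,.125,.062]],[.62,0,.15]))
print('ctl',fit('top',f1([(535,167),(715,207),(682,410),(492,370)]),rect(.16,.14,.085),[.5,-.28,-.2]))
print('bar',fit('top',f1([(138,377),(260,410),(252,430),(130,395)]),rect(.016,.1,.016),[.43,.01,-.2]))
print('b1',fit('top',f2([(80,178),(312,143),(325,235),(95,265)]),rect(.026,.064,.025),[.53,.24,.1]))
print('b2',fit('top',f2([(377,188),(610,188),(610,281),(377,277)]),rect(.026,.064,.025),[.53,.24,.1]))
for n,L,z in (('holes1',[(135,211),(263,191)],.025),('holes2',[(430,232),(559,234)],.025)):
    print(n,[ray('top',*p,z) for p in f2(L)])
print('knob',[ray('top',*p,.129) for p in f1([(650,262),(612,280),(575,303)])])
# block geometry by colour, undisturbed image
im=np.load('top0.npy').astype(int);sub=im[195:235,156:226]
m=((sub.max(2)-sub.min(2)<25)&(sub.min(2)>70)).astype('uint8')
n,l,st,ce=cv2.connectedComponentsWithStats(m)
for i in range(1,n):
    if st[i,4]>60:
        R=cv2.minAreaRect(np.argwhere(l==i)[:,::-1].astype(np.float32));print(st[i,4],R,ray('top',R[0][0]+156,R[0][1]+195,.025))
E
```

```text
chuck (array([ 0.6271, -0.0057,  0.1502]), np.float64(1.536055785974412))
ctl (array([ 0.5053, -0.2861, -0.2519]), np.float64(1.8974489949093538))
bar (array([ 0.434 ,  0.0125, -0.289 ]), np.float64(0.9657566755667517))
b1 (array([0.5459, 0.3245, 0.1362]), np.float64(0.42393081833100155))
b2 (array([ 0.5365,  0.2432, -0.0181]), np.float64(0.3676359808124232))
holes1 [array([0.5446, 0.3434, 0.025 ]), array([0.5496, 0.3079, 0.025 ])]
holes2 [array([0.5372, 0.2609, 0.025 ]), array([0.536 , 0.2249, 0.025 ])]
knob [array([ 0.5145, -0.3058,  0.129 ]), array([ 0.5022, -0.2785,  0.129 ]), array([ 0.4865, -0.2518,  0.129 ])]
161 ((17.891891479492188, 17.851348876953125), (7.891151428222656, 21.536266326904297), 80.53767395019531) [0.5468 0.3247 0.025 ]
169 ((44.5, 21.0), (8.0, 21.0), 90.0) [0.5356 0.2427 0.025 ]
```

```bash
python3 - <<'E'
from h import *
a=np.load('top0.npy')[200:240,360:400]; b=r.get_image('scene')[:,:,::-1][130:170,234:274]
o=np.hstack([cv2.resize(x,None,fx=10,fy=10,interpolation=cv2.INTER_CUBIC) for x in(a,b)])
o=(255*(o/255.)**.45).astype('uint8')
for i in range(0,800,50): cv2.line(o,(i,0),(i,8),(0,0,255),1)
for i in range(0,400,50): cv2.line(o,(0,i),(8,i),(0,0,255),1)
cv2.imwrite('pics/k.png',o)
E
```

```text
(no output)
```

View pics/k.png

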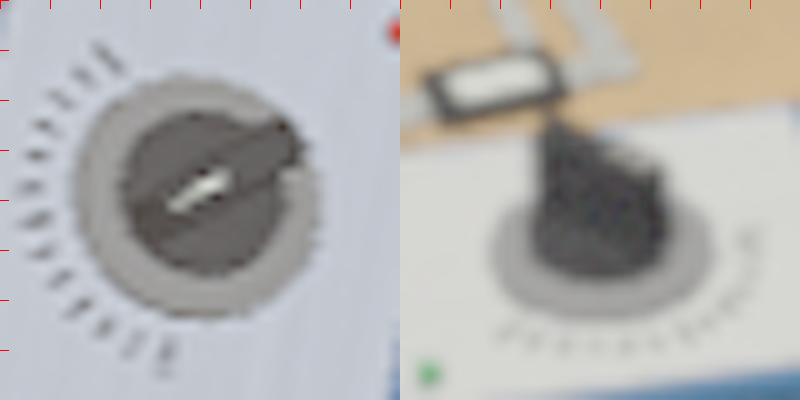

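```bash
python3 - <<'E'
from h import *
np.set_printoptions(precision=4,suppress=True)
T=lambda u,v:(360+u/10-.5,200+v/10-.5)
S=lambda u,v:(234+(u-400)/10-.5,130+v/10-.5)
e=ray('top',*T(294,134),.129);e2=ray('top',*T(146,213),.129)
print('ends',e,e2,'mid',(e+e2)/2,np.degrees(np.arctan2(*(e2-e)[1::-1])))
print('skirt',ray('top',*T(200,193),.097),'ring',ray('top',*T(198,197),.086), ray('scene',*S(600,250),.086))
print('scene bar', ray('scene',*S(550,120),.129),ray('scene',*S(658,165),.129))
for c in('top','scene'): print(c,proj(c,[[.5,-.28,.129]]))
print(r.find_in('strength_grip','scene'))
# tick ends
c=ray('top',*T(198,197),.085)
for p in((165,360),(110,55)): d=ray('top',*T(*p),.085)-c; print(np.degrees(np.arctan2(d[1],d[0])))
# chuck from scene
print(r.find_in('chuck','scene')[:2],r.find_in('bar_mid','scene')[:1],r.state()['time'])
E
```

```text
ends [ 0.5148 -0.3028  0.129 ] [ 0.4933 -0.2601  0.129 ] mid [ 0.5041 -0.2814  0.129 ] 116.85789995236374
skirt [ 0.5045 -0.2841  0.097 ] ring [ 0.5053 -0.2865  0.086 ] [ 0.5064 -0.2866  0.086 ]
scene bar [ 0.5152 -0.301   0.129 ] [ 0.4954 -0.2656  0.129 ]
top [[381.1055 218.2865]]
scene [[255.9083 143.857 ]]
[{'centre': [0.507, -0.2703, 0.111], 'p': 0.69}]
164.75671590536183
27.968336717119318
[{'centre': [0.6383, 0.0191, 0.0572], 'p': 0.84}] [{'centre': [0.4355, 0.0278, 0.014], 'p': 0.51}] 0.6
```

send_rows(
  plan=[1, 0.575, 0.679, 0.05, 0.724, 1, 0.575, 0.679, 0.05, 0.724, 1, 0.575, 0.679, 0.05, 0.724, 1, 0.575, 0.679, 0.05, 0.724, 1, 0.575, 0.679, 0.05, 0.724, 1, 0.575, 0.679, 0.05, 0.724, 1, 0.575, 0.679, 0.05, 0.724, 1, 0.575, 0.679, 0.05, 0.724, 1, 0.575, 0.679, 0.05, 0.724, 1, 0.575, 0.679, 0.05, 0.724, 1, 0.575, 0.679, 0.05, 0.724, 1, 0.575, 0.679, 0.05, 0.724, 1, 0.575, 0.679, 0.05, 0.724, 1, 0.575, 0.679, 0.05, 0.724, 1, 0.575, 0.679, 0.05, 0.724, 1, 0.575, 0.679, 0.05, 0.724, 1, 0.575, 0.679, 0.05, 0.724, 1, 0.575, 0.679, 0.05, 0.724, 1, 0.575, 0.679, 0.05, 0.724, 0.6, 0.575, 0.679, 0.05, 0.724],
  force=40,
)

```text
time: 2.6
eef_pos: [0.5059, -0.2848, 0.2024]
orientation: [[0.453, -0.892, -0.002], [-0.892, -0.453, 0.0], [-0.001, 0.001, -1.0]]
force: [-0.6, 0.1, 0.4]
finger_gap: 0.0731
grip_force: 0.0
```

```bash
cat >> h.py <<'E'
def st():
    s=r.state();R=s['orientation'];yaw=np.degrees(np.arctan2(R[1,0],R[0,0]))
    print('t',round(s['time'],2),'pos',np.round(s['eef_pos'],4),'yaw',round(yaw,2),'F',np.round(s['force'],1),'Tz',np.round(s['wrist_torque'],2),'gap',round(s['finger_gap'],4),'gf',round(s['grip_force'],1),'q6',round(s['joint_positions'][5],1));return s
def go(*goals,base=None):
    "goals (x,y,z,yaw deg): print tool shifts from present pose (or base x,y,z,yaw)"
    s=r.state();R=s['orientation'];p=s['eef_pos'];yaw=np.degrees(np.arctan2(R[1,0],R[0,0]))
    if base: p=np.array(base[:3]);yaw=base[3]
    c,n=np.cos(np.radians(yaw)),np.sin(np.radians(yaw))
    R=np.array([[c,n,0],[n,-c,0],[0,0,-1]])
    for g in goals:
        d=R.T@(np.array(g[:3])-p);a=(yaw-g[3]+180)%360-180
        print(g,'->',np.round(d,4),round(np.radians(a),4))
E
python3 -c "
from h import *
st();go((.5055,-.2845,.126,-63))"
```

```text
t 2.6 pos [ 0.5059 -0.2848  0.2024] yaw -63.07 F [-0.6  0.1  0.4] Tz [ 0.03 -0.02  0.01] gap 0.0731 gf 0.0 q6 36.5
(0.5055, -0.2845, 0.126, -63) -> [-0.0004  0.0002  0.0764] -0.0012
```

send_rows(
  plan=[0.6, 0, 0, 0.04, 0, 0.6, 0, 0, 0.076, 0, 0.6, 0, 0, 0.076, 0, 0, 0, 0, 0.076, 0, 0, 0, 0, 0.076, 0, 0, 0, 0, 0.076, 0, 0, 0, 0, 0.076, 0, 0, 0, 0, 0.076, 0, 0, 0, 0, 0.076, 0, 0, 0, 0, 0.076, 0, 0, 0, 0, 0.076, 0],
  force=40,
)

```text
time: 3.7
eef_pos: [0.5056, -0.2849, 0.131]
orientation: [[0.455, -0.891, 0.001], [-0.891, -0.455, -0.002], [0.002, 0.001, -1.0]]
force: [-7.7, 0.1, 6.0]
finger_gap: 0.0131
grip_force: 40.7
```

```bash
python3 -c "
from h import *
st()"
```

```text
t 3.7 pos [ 0.5056 -0.2849  0.131 ] yaw -62.96 F [-7.7  0.1  6. ] Tz [ 0.24  2.49 -0.01] gap 0.0131 gf 40.7 q6 36.6
```

send_rows(
  plan=[0, 0, 0, -0.004, 0, 0, 0, 0, -0.004, -0.15, 0, 0, 0, -0.004, -0.3, 0, 0, 0, -0.004, -0.45, 0, 0, 0, -0.004, -0.6, 0, 0, 0, -0.004, -0.7, 0, 0, 0, -0.004, -0.75, 0, 0, 0, -0.004, -0.75, 0, 0, 0, -0.004, -0.75, 0, 0, 0, -0.004, -0.75],
  force=40,
)

```text
time: 4.7
eef_pos: [0.5059, -0.2844, 0.1311]
orientation: [[0.939, -0.344, -0.001], [-0.344, -0.939, -0.0], [-0.0, 0.001, -1.0]]
force: [-0.1, -5.9, -9.5]
finger_gap: 0.0131
grip_force: 41.2
```

```bash
python3 -c "
from h import *
st()"
```

```text
t 4.7 pos [ 0.5059 -0.2844  0.1311] yaw -20.1 F [-0.1 -5.9 -9.5] Tz [-1.81 -0.17  0.1 ] gap 0.0131 gf 41.2 q6 79.4
```

send_rows(
  plan=[0, 0, 0, 0, -0.05, 0, 0, 0, 0, -0.1, 0, 0, 0, 0, -0.14, 0, 0, 0, 0, -0.14, 0, 0, 0, 0, -0.14],
)

```text
time: 5.2
eef_pos: [0.5056, -0.2843, 0.1312]
orientation: [[0.978, -0.21, -0.001], [-0.21, -0.978, -0.0], [-0.001, 0.0, -1.0]]
force: [-1.4, -4.9, -8.2]
finger_gap: 0.0129
grip_force: 49.2
```

```bash
python3 -c "
from h import *
st()"
```

```text
t 5.2 pos [ 0.5056 -0.2843  0.1312] yaw -12.14 F [-1.4 -4.9 -8.2] Tz [-1.47  0.53 -0.88] gap 0.0129 gf 49.2 q6 87.4
```

send_rows(
  plan=[0.5, 0, 0, 0, -0.14, 0.5, 0, 0, 0, -0.14, 0.5, 0, 0, 0, -0.14, 0.5, 0, 0, -0.04, -0.14, 0.5, 0, 0, -0.08, -0.14, 0.5, 0, 0, -0.1, -0.14],
)

```text
time: 5.8
eef_pos: [0.5072, -0.2845, 0.2369]
orientation: [[0.997, -0.072, 0.006], [-0.072, -0.997, -0.003], [0.007, 0.002, -1.0]]
force: [0.1, -0.1, 0.1]
finger_gap: 0.0427
grip_force: 0.0
```

```bash
cat >> h.py <<'E'
def blobs(z=.025,box=(130,180,235,300),lo=70):
    "steel blocks on mat (top camera)"
    a,b,c,d=box
    im=r.get_image('top')[:,:,::-1].astype(int);np.save('top.npy',im);sub=im[b:d,a:c]
    m=((sub.max(2)-sub.min(2)<25)&(sub.min(2)>lo)).astype('uint8')
    n,l,s_,ce=cv2.connectedComponentsWithStats(m)
    for i in range(1,n):
        if 80<s_[i,4]<400:
            R=cv2.minAreaRect(np.argwhere(l==i)[:,::-1].astype(np.float32))
            P=np.array([ray('top',p[0]+a,p[1]+b,z) for p in cv2.boxPoints(R)]);e=P[1]-P[0] if np.linalg.norm(P[1]-P[0])>np.linalg.norm(P[2]-P[1]) else P[2]-P[1]
            print(s_[i,4],'centre',np.round(P.mean(0),4),'long axis',round(np.degrees(np.arctan2(e[1],e[0]))%180,1))
E
python3 - <<'E'
from h import *
st();blobs()
im=np.load('top.npy').astype('uint8');a,b,c,d=228,148,338,223
o=cv2.resize(im[b:d,a:c],None,fx=7,fy=7,interpolation=cv2.INTER_CUBIC);o=(255*(o/255.)**.6).astype('uint8')
# overlay of present chuck guess
q=(.6271,-.0057,.1502);f=lambda P:proj('top',[[q[0]+np.cos(q[2])*x-np.sin(q[2])*y,q[1]+np.sin(q[2])*x+np.cos(q[2])*y,z] for x,y,z in P])
for P in ([[.075,.125,.062],[.075,-.125,.062]],[[.069,.119,.055],[.069,-.125,.055],[-.075,-.125,.055],[-.075,.119,.055],[.069,.119,.055]]):
    cv2.polylines(o,[np.int32((f(P)+.5-[a,b])*7)],False,(0,0,255),1)
cv2.imwrite('pics/ch.png',o)
E
```

```text
t 5.8 pos [ 0.5072 -0.2845  0.2369] yaw -4.1 F [ 0.1 -0.1  0.1] Tz [-0.02 -0.01 -0.02] gap 0.0427 gf 0.0 q6 95.4
165 centre [0.5469 0.3248 0.025 ] long axis 98.0
176 centre [0.5356 0.2427 0.025 ] long axis 89.0
```

View pics/ch.png

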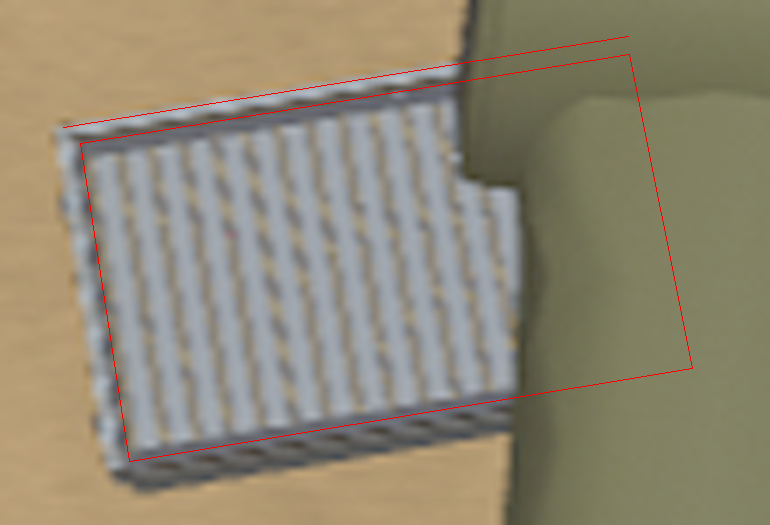

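```bash
python3 -c "
from h import *
go((.536,.2428,.12,-91))"
```

```text
(0.536, 0.2428, 0.12, -91) -> [-0.0095 -0.5283  0.1195] 1.5168
```

send_rows(
  plan=[0.6, -0.01, -0.528, 0.04, 1.517, 0.6, -0.01, -0.528, 0.04, 1.517, 0.6, -0.01, -0.528, 0.04, 1.517, 0.6, -0.01, -0.528, 0.04, 1.517, 0.6, -0.01, -0.528, 0.04, 1.517, 0.6, -0.01, -0.528, 0.04, 1.517, 0.6, -0.01, -0.528, 0.04, 1.517, 0.6, -0.01, -0.528, 0.04, 1.517, 0.6, -0.01, -0.528, 0.04, 1.517, 0.6, -0.01, -0.528, 0.04, 1.517, 0.6, -0.01, -0.528, 0.04, 1.517, 0.6, -0.01, -0.528, 0.08, 1.517, 0.6, -0.01, -0.528, 0.12, 1.517, 0.6, -0.01, -0.528, 0.12, 1.517, 0.6, -0.01, -0.528, 0.12, 1.517, 0.6, -0.01, -0.528, 0.12, 1.517],
)

```text
time: 7.45
eef_pos: [0.5339, 0.2437, 0.1149]
orientation: [[-0.016, -1.0, 0.004], [-1.0, 0.016, 0.002], [-0.002, -0.004, -1.0]]
force: [0.3, -0.6, 0.7]
finger_gap: 0.0511
grip_force: 0.0
```

```bash
python3 -c "
from h import *
st();go((.536,.2428,.029,-91),(.535,.2428,.13,-91));save('scene','p1.png',(280,240,440,360),4);[print(d) for d in r.find_in('block1_mid','scene')]"
```

```text
t 7.45 pos [0.5339 0.2437 0.1149] yaw -90.93 F [ 0.3 -0.6  0.7] Tz [-0.04 -0.   -0.07] gap 0.0511 gf 0.0 q6 -45.1
(0.536, 0.2428, 0.029, -91) -> [ 0.0008 -0.0021  0.0859] 0.0013
(0.535, 0.2428, 0.13, -91) -> [ 0.0008 -0.0011 -0.0151] 0.0013
```

View pics/p1.png

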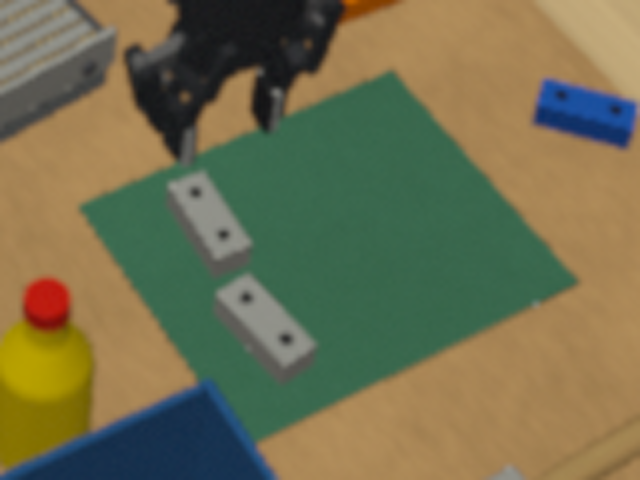

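The gripper is open across the nearer block (crop 208,220), and both blocks are in place. Now I grasp it.

send_rows(
  plan=[0.6, 0.001, -0.002, 0.04, 0, 0.6, 0.001, -0.002, 0.07, 0, 0.6, 0.001, -0.002, 0.084, 0, 0.6, 0.001, -0.002, 0.084, 0, 0, 0.001, -0.002, 0.084, 0, 0, 0.001, -0.002, 0.084, 0, 0, 0.001, -0.002, 0.084, 0, 0, 0.001, -0.002, 0.084, 0, 0, 0.001, -0.002, 0.084, 0, 0, 0.001, -0.002, 0.06, 0, 0, 0.001, -0.002, 0.02, 0, 0, 0.001, -0.002, -0.015, 0, 0, 0.001, -0.002, -0.015, 0],
  force=70,
)

```text
time: 8.85
eef_pos: [0.5369, 0.2438, 0.1335]
orientation: [[-0.015, -1.0, 0.009], [-1.0, 0.015, 0.006], [-0.006, -0.009, -1.0]]
force: [0.7, 0.1, -0.8]
finger_gap: 0.0243
grip_force: 71.1
```

```bash
cat >> h.py <<'E'
C0=np.array([.676,.122]);CY=8.6
def ch(x,y,z=0,yaw=0):
    "chuck_corner coords -> world x,y,z,yaw deg"
    c,n=np.cos(np.radians(CY)),np.sin(np.radians(CY));return (round(C0[0]+c*x-n*y,4),round(C0[1]+n*x+c*y,4),.055+z,CY+yaw)
def chi(p):
    c,n=np.cos(np.radians(CY)),np.sin(np.radians(CY));d=np.array(p[:2])-C0;return np.round([c*d[0]+n*d[1],-n*d[0]+c*d[1]],4)
E
python3 -c "
from h import *
st();g=ch(-.045,-.05,.08,-90);print(g);go(g)"
```

```text
t 8.85 pos [0.5369 0.2438 0.1335] yaw -90.83 F [ 0.7  0.1 -0.8] Tz [ 0.09 -0.1  -0.07] gap 0.0243 gf 71.1 q6 -44.8
(np.float64(0.639), np.float64(0.0658), 0.135, -81.4)
(np.float64(0.639), np.float64(0.0658), 0.135, -81.4) -> [ 0.1765 -0.1046 -0.0015] -0.1646
```

send_rows(
  plan=[0, 0.177, -0.105, 0, -0.165, 0, 0.177, -0.105, 0, -0.165, 0, 0.177, -0.105, 0, -0.165, 0, 0.177, -0.105, 0, -0.165, 0, 0.177, -0.105, 0, -0.165, 0, 0.177, -0.105, 0, -0.165, 0, 0.177, -0.105, 0.03, -0.165, 0, 0.177, -0.105, 0.045, -0.165, 0, 0.177, -0.105, 0.045, -0.165],
)

```text
time: 9.75
eef_pos: [0.6362, 0.0651, 0.0814]
orientation: [[0.151, -0.989, -0.0], [-0.989, -0.151, -0.0], [0.0, 0.0, -1.0]]
force: [-0.1, 0.5, -1.9]
finger_gap: 0.0242
grip_force: 73.9
```

```bash
python3 -c "
from h import *
s=st();print(chi(s['eef_pos']))
save('scene','p2.png',(200,170,360,290),4)
save('top','p2t.png',(225,145,345,235),5)"
```

```text
t 9.75 pos [0.6362 0.0651 0.0814] yaw -81.3 F [-0.1  0.5 -1.9] Tz [ 0.04  0.02 -0.  ] gap 0.0242 gf 73.9 q6 -15.0
[-0.0479 -0.0504]
```

View pics/p2.png

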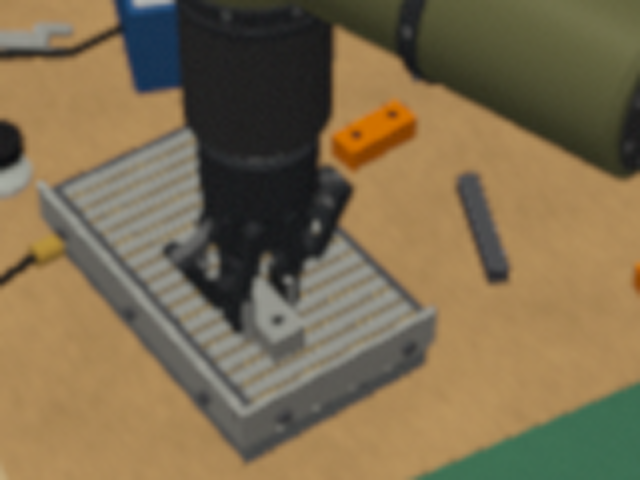

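send_rows(
  plan=[0, 0, 0, 0.001, 0, 0, 0, 0, 0.002, 0, 0, 0, 0, 0.003, 0, 0, 0, 0, 0.003, 0],
)

```text
time: 10.25
eef_pos: [0.6372, 0.0646, 0.0811]
orientation: [[0.151, -0.989, 0.002], [-0.989, -0.151, 0.0], [0.0, -0.002, -1.0]]
force: [-5.9, 2.1, 10.3]
finger_gap: 0.0241
grip_force: 75.5
```

```bash
python3 -c "
from h import *
s=st();print(chi(s['eef_pos']))"
```

```text
t 10.25 pos [0.6372 0.0646 0.0811] yaw -81.33 F [-5.9  2.1 10.3] Tz [0.77 2.11 0.07] gap 0.0241 gf 75.5 q6 -15.0
[-0.047 -0.051]
```

```bash
python3 -c "
from h import *
go(ch(-.082,-.052,.07,0),ch(-.082,-.052,.023,0),ch(-.05,-.052,.023,0),base=(.637,.0646,.0785,-81.3))
go(ch(-.082,-.052,.023,0),ch(-.04,-.052,.023,0),base=ch(-.082,-.052,.07,0))"
```

```text
(np.float64(0.6027), np.float64(0.0583), 0.125, 8.6) -> [ 0.001   0.0349 -0.0465] -1.5691
(np.float64(0.6027), np.float64(0.0583), 0.078, 8.6) -> [0.001  0.0349 0.0005] -1.5691
(np.float64(0.6343), np.float64(0.0631), 0.078, 8.6) -> [0.0011 0.0029 0.0005] -1.5691
(np.float64(0.6027), np.float64(0.0583), 0.078, 8.6) -> [0.    0.    0.047] 0.0
(np.float64(0.6442), np.float64(0.0646), 0.078, 8.6) -> [ 0.042 -0.     0.047] 0.0
```

send_rows(
  plan=[0.55, 0, 0, -0.002, 0, 0.55, 0, 0, -0.002, 0, 0.55, 0, 0, -0.002, 0, 0.55, 0, 0, -0.03, 0, 0.55, 0, 0, -0.05, 0],
)

```text
time: 10.75
eef_pos: [0.6367, 0.0635, 0.1287]
orientation: [[0.149, -0.989, -0.001], [-0.989, -0.149, -0.001], [0.001, 0.001, -1.0]]
force: [0.7, 0.4, 0.8]
finger_gap: 0.0469
grip_force: 0.0
```

```bash
python3 -c "
from h import *
s=st();print(chi(s['eef_pos']))
go(ch(-.082,-.052,.07,0))"
```

```text
t 10.75 pos [0.6367 0.0635 0.1287] yaw -81.41 F [0.7 0.4 0.8] Tz [-0.   -0.02  0.03] gap 0.0469 gf 0.0 q6 -15.0
[-0.0476 -0.0519]
(np.float64(0.6027), np.float64(0.0583), 0.125, 8.6) -> [0.0001 0.0344 0.0037] -1.571
```

send_rows(
  plan=[0.35, 0, 0.034, 0, -1.571, 0.35, 0, 0.034, 0, -1.571, 0.35, 0, 0.034, 0, -1.571, 0.35, 0, 0.034, 0, -1.571, 0.35, 0, 0.034, 0, -1.571, 0.35, 0, 0.034, 0, -1.571, 0.35, 0, 0.034, 0, -1.571, 0.35, 0, 0.034, 0, -1.571, 0.35, 0, 0.034, 0, -1.571, 0.35, 0, 0.034, 0, -1.571, 0.35, 0, 0.034, 0, -1.571, 0.35, 0, 0.034, 0, -1.571],
)

```text
time: 11.95
eef_pos: [0.6031, 0.0586, 0.1278]
orientation: [[0.989, 0.15, -0.001], [0.15, -0.989, -0.0], [-0.001, 0.0, -1.0]]
force: [-0.6, -0.5, 0.4]
finger_gap: 0.0301
grip_force: 0.0
```

send_rows(
  plan=[0.35, 0, 0, 0.03, 0, 0.35, 0, 0, 0.05, 0, 0.35, 0, 0, 0.05, 0, 0.35, 0.01, 0, 0.05, 0, 0.35, 0.015, 0, 0.05, 0, 0.35, 0.02, 0, 0.05, 0, 0.35, 0.025, 0, 0.05, 0, 0.35, 0.03, 0, 0.05, 0, 0.35, 0.035, 0, 0.05, 0, 0.35, 0.038, 0, 0.05, 0, 0.35, 0.04, 0, 0.05, 0, 0.35, 0.04, 0, 0.05, 0],
)

```text
time: 13.15
eef_pos: [0.643, 0.0648, 0.0782]
orientation: [[0.989, 0.15, 0.0], [0.15, -0.989, 0.0], [0.0, 0.0, -1.0]]
force: [0.4, -0.3, 0.0]
finger_gap: 0.0301
grip_force: 0.0
```

```bash
python3 -c "
from h import *
s=st();print(chi(s['eef_pos']))
save('scene','p3.png',(200,170,360,290),4)"
```

```text
t 13.15 pos [0.643  0.0648 0.0782] yaw 8.6 F [ 0.4 -0.3  0. ] Tz [ 0.01 -0.03  0.01] gap 0.0301 gf 0.0 q6 75.1
[-0.0411 -0.0516]
```

View pics/p3.png

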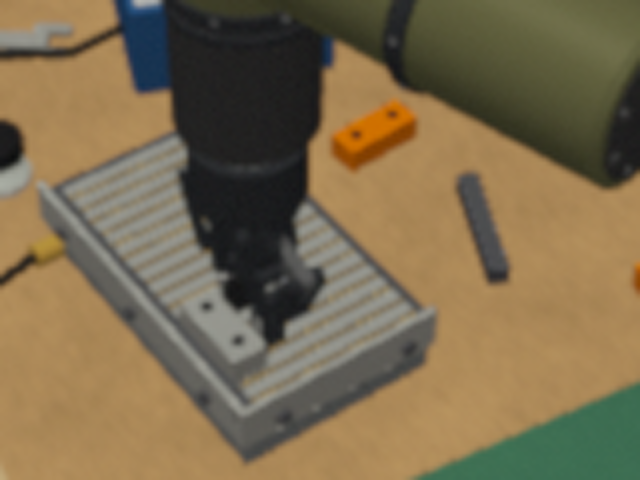

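The block (crop 228,325) sits parallel to the back rail with a few mm still to go. I push on until there is force.

send_rows(
  plan=[0.35, 0.002, 0, 0, 0, 0.35, 0.004, 0, 0, 0, 0.35, 0.006, 0, 0, 0, 0.35, 0.007, 0, 0, 0, 0.35, 0.007, 0, 0, 0],
)

```text
time: 13.7
eef_pos: [0.6498, 0.0658, 0.0783]
orientation: [[0.989, 0.15, 0.0], [0.15, -0.989, -0.0], [0.0, 0.0, -1.0]]
force: [-0.5, -0.8, 0.1]
finger_gap: 0.0297
grip_force: 0.1
```

```bash
python3 -c "
from h import *
s=st();print(chi(s['eef_pos']))"
```

```text
t 13.7 pos [0.6498 0.0658 0.0783] yaw 8.61 F [-0.5 -0.8  0.1] Tz [-0.07  0.07 -0.02] gap 0.0297 gf 0.1 q6 75.3
[-0.0343 -0.0517]
```

send_rows(
  plan=[0.35, 0.002, 0, 0, 0, 0.35, 0.003, 0, 0, 0, 0.35, 0.004, 0, 0, 0, 0.35, 0.005, 0, 0, 0, 0.35, 0.005, 0, 0, 0],
)

```text
time: 14.2
eef_pos: [0.6507, 0.0659, 0.0784]
orientation: [[0.989, 0.15, -0.01], [0.15, -0.989, -0.002], [-0.01, 0.001, -1.0]]
force: [-21.5, 0.7, 12.2]
finger_gap: 0.0297
grip_force: 10.5
```

```bash
python3 -c "
from h import *
s=st();print(chi(s['eef_pos']))"
```

```text
t 14.2 pos [0.6507 0.0659 0.0784] yaw 8.61 F [-21.5   0.7  12.2] Tz [ 0.04  6.92 -0.  ] gap 0.0297 gf 10.5 q6 75.4
[-0.0334 -0.0517]
```

send_rows(
  plan=[0.35, -0.012, 0, 0, 0, 0.35, -0.012, 0, 0, 0, 0.1, -0.012, 0, -0.04, 0, 0, 0.013, 0.056, -0.04, 0, 0, 0.013, 0.06, -0.04, 0, 0, 0.013, 0.06, -0.04, 0, 0, 0.013, 0.06, -0.002, 0, 0, 0.013, 0.06, -0.002, 0, 0, 0.013, 0.06, -0.002, 0, 0, 0.013, 0.055, -0.002, 0, 0, 0.013, 0.05, -0.002, 0, 0, 0.013, 0.045, -0.002, 0, 0, 0.013, 0.04, -0.002, 0, 0, 0.013, 0.036, -0.002, 0, 0, 0.013, 0.033, -0.002, 0, 0, 0.013, 0.031, -0.002, 0, 0, 0.013, 0.031, -0.002, 0],
)

```text
time: 15.9
eef_pos: [0.6721, 0.0381, 0.0804]
orientation: [[0.989, 0.15, 0.0], [0.15, -0.989, 0.0], [0.0, -0.0, -1.0]]
force: [1.0, -1.2, -0.2]
finger_gap: -0.0
grip_force: 0.2
```

```bash
python3 -c "
from h import *
s=st();print(chi(s['eef_pos']))"
```

```text
t 15.9 pos [0.6721 0.0381 0.0804] yaw 8.61 F [ 1.  -1.2 -0.2] Tz [-0.14 -0.03  0.06] gap -0.0 gf 0.2 q6 78.4
[-0.0164 -0.0824]
```

send_rows(
  plan=[0, 0, -0.002, 0, 0, 0, 0, -0.004, 0, 0, 0, 0, -0.006, 0, 0, 0, 0, -0.007, 0, 0, 0, 0, -0.007, 0, 0],
)

```text
time: 16.4
eef_pos: [0.671, 0.0449, 0.0803]
orientation: [[0.989, 0.15, 0.0], [0.15, -0.989, 0.0], [0.0, -0.0, -1.0]]
force: [-0.5, -1.0, 0.8]
finger_gap: -0.0002
grip_force: 0.5
```

```bash
python3 -c "
from h import *
s=st();print(chi(s['eef_pos']))
save('scene','p4.png',(200,170,360,290),4)"
```

```text
t 16.4 pos [0.671  0.0449 0.0803] yaw 8.61 F [-0.5 -1.   0.8] Tz [-0.31 -0.02 -0.  ] gap -0.0002 gf 0.5 q6 77.8
[-0.0165 -0.0755]
```

View pics/p4.png

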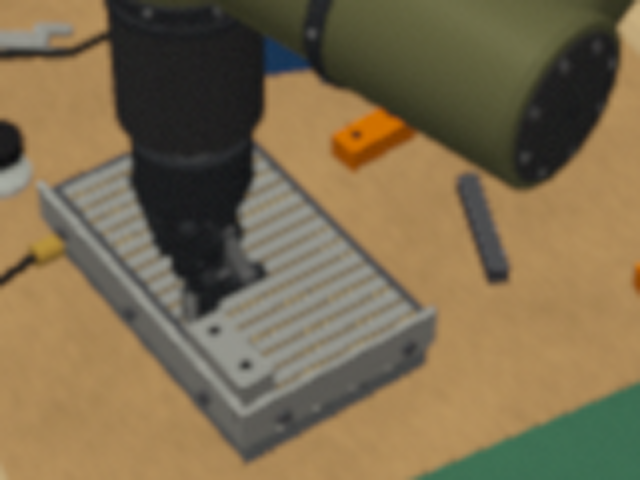

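The block (crop 230,352) lies along the back rail and is still a little short of the end rail. I keep pushing.

send_rows(
  plan=[0, 0, -0.002, 0, 0, 0, 0, -0.004, 0, 0, 0, 0, -0.006, 0, 0, 0, 0, -0.007, 0, 0, 0, 0, -0.007, 0, 0],
)

```text
time: 16.95
eef_pos: [0.6703, 0.0483, 0.0812]
orientation: [[0.989, 0.148, 0.0], [0.148, -0.989, -0.005], [-0.001, 0.005, -1.0]]
force: [1.0, -12.0, 0.9]
finger_gap: 0.0001
grip_force: 6.4
```

```bash
python3 -c "
from h import *
s=st();print(chi(s['eef_pos']))"
```

```text
t 16.95 pos [0.6703 0.0483 0.0812] yaw 8.51 F [  1.  -12.    0.9] Tz [-4.16 -0.53  0.05] gap 0.0001 gf 6.4 q6 77.2
[-0.0167 -0.072 ]
```

send_rows(
  plan=[0, 0, 0.01, 0, 0, 0, 0, 0.015, 0, 0, 0.3, 0, 0.015, -0.04, 0, 0.6, 0, 0.015, -0.07, 0],
)

```text
time: 17.35
eef_pos: [0.6721, 0.0369, 0.151]
orientation: [[0.989, 0.15, -0.001], [0.15, -0.989, 0.0], [-0.001, -0.0, -1.0]]
force: [0.7, -0.4, 2.1]
finger_gap: 0.0283
grip_force: 0.0
```

```bash
python3 -c "
from h import *
s=st();blobs();go((.5465,.3247,.12,-82))
im=np.load('top.npy').astype('uint8')
cv2.imwrite('pics/t2.png',cv2.resize(im[140:260,150:350],None,fx=4,fy=4,interpolation=cv2.INTER_CUBIC))"
```

```text
t 17.35 pos [0.6721 0.0369 0.151 ] yaw 8.61 F [ 0.7 -0.4  2.1] Tz [ 0.01 -0.16 -0.03] gap 0.0283 gf 0.0 q6 78.5
(0.5465, 0.3247, 0.12, -82) -> [-0.0832 -0.3037  0.0383] 1.582
```

View pics/t2.png

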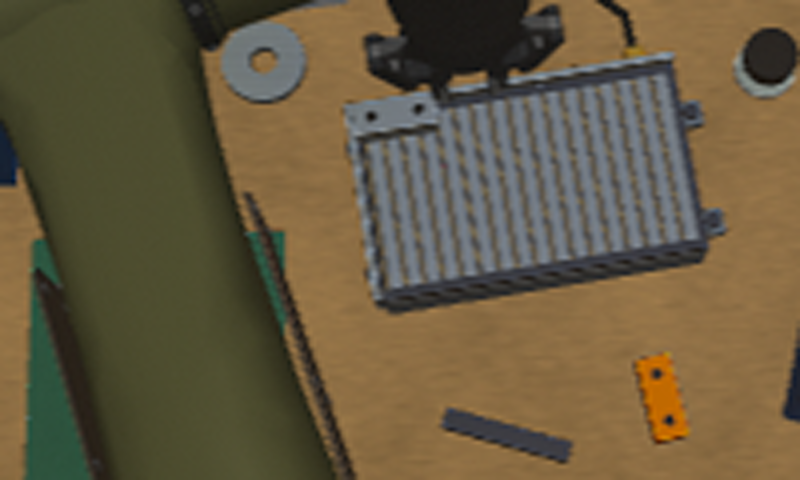

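send_rows(
  plan=[0.6, -0.083, -0.304, 0, 1.582, 0.6, -0.083, -0.304, 0, 1.582, 0.6, -0.083, -0.304, 0, 1.582, 0.6, -0.083, -0.304, 0, 1.582, 0.6, -0.083, -0.304, 0, 1.582, 0.6, -0.083, -0.304, 0, 1.582, 0.6, -0.083, -0.304, 0, 1.582, 0.6, -0.083, -0.304, 0, 1.582, 0.6, -0.083, -0.304, 0.038, 1.582, 0.6, -0.083, -0.304, 0.038, 1.582, 0.6, -0.083, -0.304, 0.038, 1.582, 0.6, -0.083, -0.304, 0.038, 1.582, 0.6, -0.083, -0.304, 0.038, 1.582],
)

```text
time: 18.7
eef_pos: [0.5445, 0.3253, 0.1122]
orientation: [[0.142, -0.99, -0.0], [-0.99, -0.142, 0.0], [-0.001, 0.0, -1.0]]
force: [-0.6, 0.4, -0.8]
finger_gap: 0.0515
grip_force: 0.0
```

```bash
cat >> h.py <<'E'
def sblob(a,b,c,d,z,lo=95):
    im=r.get_image('scene')[:,:,::-1].astype(int);np.save('scn.npy',im);sub=im[b:d,a:c]
    m=((sub.max(2)-sub.min(2)<25)&(sub.min(2)>lo)).astype('uint8')
    n,l,s_,ce=cv2.connectedComponentsWithStats(m)
    for i in range(1,n):
        if s_[i,4]>60:
            R=cv2.minAreaRect(np.argwhere(l==i)[:,::-1].astype(np.float32))
            P=np.array([ray('scene',p[0]+a,p[1]+b,z) for p in cv2.boxPoints(R)])
            print(s_[i,4],'px',np.round(ce[i]+[a,b],1),'centre',np.round(ray('scene',ce[i][0]+a,ce[i][1]+b,z),4),'corners',np.round(P[:,:2],3).tolist())
E
python3 -c "
from h import *
s=st();sblob(310,270,390,350,.025);print(proj('scene',[[.5465,.3247,.025]]));blobs()
print(r.find_in('block1_mid','scene'))
go((.5465,.3247,.028,-82))"
```

```text
t 18.7 pos [0.5445 0.3253 0.1122] yaw -81.83 F [-0.6  0.4 -0.8] Tz [ 0.01 -0.03  0.04] gap 0.0515 gf 0.0 q6 -40.7
260 px [346.  319.6] centre [0.5493 0.3278 0.025 ] corners [[0.567, 0.297], [0.539, 0.288], [0.532, 0.356], [0.559, 0.364]]
[[346.24553407 318.18577479]]
118 centre [0.5479 0.3165 0.025 ] long axis 98.8
[{'centre': [0.5033, 0.4992, 0.0155], 'p': 0.57}, {'centre': [0.7026, -0.3549, 0.004], 'p': 0.15}]
(0.5465, 0.3247, 0.028, -82) -> [ 0.0007 -0.0017  0.0844] 0.0013
```

send_rows(
  plan=[0.6, 0.001, -0.002, 0.04, 0, 0.6, 0.001, -0.002, 0.07, 0, 0.6, 0.001, -0.002, 0.082, 0, 0.6, 0.001, -0.002, 0.082, 0, 0, 0.001, -0.002, 0.082, 0, 0, 0.001, -0.002, 0.082, 0, 0, 0.001, -0.002, 0.082, 0, 0, 0.001, -0.002, 0.082, 0, 0, 0.001, -0.002, 0.082, 0, 0, 0.001, -0.002, 0.06, 0, 0, 0.001, -0.002, 0.02, 0, 0, 0.001, -0.002, -0.018, 0, 0, 0.001, -0.002, -0.018, 0],
  force=70,
)

```text
time: 20.15
eef_pos: [0.5492, 0.3258, 0.1378]
orientation: [[0.139, -0.99, 0.009], [-0.99, -0.139, 0.006], [-0.005, -0.01, -1.0]]
force: [0.7, 1.0, -1.7]
finger_gap: 0.0243
grip_force: 71.4
```

```bash
python3 -c "
from h import *
st();g=ch(-.073,-.052,.075,-90);print(g);go(g)"
```

```text
t 20.15 pos [0.5492 0.3258 0.1378] yaw -82.01 F [ 0.7  1.  -1.7] Tz [ 0.13 -0.22  0.02] gap 0.0243 gf 71.4 q6 -40.7
(np.float64(0.6116), np.float64(0.0597), 0.13, -81.4)
(np.float64(0.6116), np.float64(0.0597), 0.13, -81.4) -> [ 0.2722 -0.0248  0.0078] -0.0106
```

send_rows(
  plan=[0, 0.272, -0.025, 0, -0.011, 0, 0.272, -0.025, 0, -0.011, 0, 0.272, -0.025, 0, -0.011, 0, 0.272, -0.025, 0, -0.011, 0, 0.272, -0.025, 0, -0.011, 0, 0.272, -0.025, 0, -0.011, 0, 0.272, -0.025, 0, -0.011, 0, 0.272, -0.025, 0.03, -0.011, 0, 0.272, -0.025, 0.05, -0.011, 0, 0.272, -0.025, 0.053, -0.011, 0, 0.272, -0.025, 0.055, -0.011, 0, 0.272, -0.025, 0.055, -0.011],
)

```text
time: 21.35
eef_pos: [0.6098, 0.0583, 0.0825]
orientation: [[0.151, -0.988, 0.004], [-0.988, -0.151, -0.002], [0.003, -0.004, -1.0]]
force: [-16.6, -0.6, 29.5]
finger_gap: 0.0241
grip_force: 81.6
```

```bash
python3 -c "
from h import *
s=st();print(chi(s['eef_pos']))"
```

```text
t 21.35 pos [0.6098 0.0583 0.0825] yaw -81.3 F [-16.6  -0.6  29.5] Tz [-0.55  5.81 -0.06] gap 0.0241 gf 81.6 q6 -15.6
[-0.075  -0.0531]
```

send_rows(
  plan=[0, 0, 0, -0.006, 0, 0.55, 0, 0, -0.006, 0, 0.55, 0, 0, -0.006, 0, 0.55, 0, 0, -0.006, 0, 0.55, 0, 0, -0.03, 0, 0.35, 0, 0, -0.055, 0, 0.35, 0, 0.033, -0.055, -1.57, 0.35, 0, 0.033, -0.055, -1.57, 0.35, 0, 0.033, -0.055, -1.57, 0.35, 0, 0.033, -0.055, -1.57, 0.35, 0, 0.033, -0.055, -1.57, 0.35, 0, 0.033, -0.055, -1.57, 0.35, 0, 0.033, -0.055, -1.57, 0.35, 0, 0.033, -0.055, -1.57, 0.35, 0, 0.033, -0.055, -1.57, 0.35, 0, 0.033, -0.055, -1.57, 0.35, 0, 0.033, -0.055, -1.57, 0.35, 0, 0.033, -0.055, -1.57, 0.35, 0, 0.033, -0.055, -1.57],
)

```text
time: 23.25
eef_pos: [0.5765, 0.0534, 0.1299]
orientation: [[0.989, 0.147, -0.001], [0.147, -0.989, -0.0], [-0.001, 0.0, -1.0]]
force: [0.6, 0.7, 0.5]
finger_gap: 0.0297
grip_force: 0.0
```

```bash
python3 -c "
from h import *
s=st();print(chi(s['eef_pos']));go(ch(-.108,-.053,.023,0),ch(-.0594,-.053,.023,0))"
```

```text
t 23.25 pos [0.5765 0.0534 0.1299] yaw 8.43 F [0.6 0.7 0.5] Tz [0.04 0.03 0.01] gap 0.0297 gf 0.0 q6 73.3
[-0.1086 -0.0529]
(np.float64(0.5771), np.float64(0.0534), 0.078, 8.6) -> [0.0006 0.0001 0.0519] -0.003
(np.float64(0.6252), np.float64(0.0607), 0.078, 8.6) -> [ 0.0492 -0.0001  0.0519] -0.003
```

send_rows(
  plan=[0.35, 0, 0, 0.03, -0.003, 0.35, 0, 0, 0.052, -0.003, 0.35, 0, 0, 0.052, -0.003, 0.35, 0.008, 0, 0.052, -0.003, 0.35, 0.013, 0, 0.052, -0.003, 0.35, 0.018, 0, 0.052, -0.003, 0.35, 0.023, 0, 0.052, -0.003, 0.35, 0.028, 0, 0.052, -0.003, 0.35, 0.033, 0, 0.052, -0.003, 0.35, 0.038, 0, 0.052, -0.003, 0.35, 0.042, 0, 0.052, -0.003, 0.35, 0.045, 0, 0.052, -0.003, 0.35, 0.048, 0, 0.052, -0.003, 0.35, 0.051, 0, 0.052, -0.003, 0.35, 0.053, 0, 0.052, -0.003, 0.35, 0.053, 0, 0.052, -0.003],
)

```text
time: 24.85
eef_pos: [0.6253, 0.0606, 0.0783]
orientation: [[0.988, 0.152, -0.01], [0.152, -0.988, -0.002], [-0.01, 0.001, -1.0]]
force: [-22.3, -0.2, 12.3]
finger_gap: 0.0298
grip_force: 11.1
```

```bash
python3 -c "
from h import *
s=st();print(chi(s['eef_pos']))"
```

```text
t 24.85 pos [0.6253 0.0606 0.0783] yaw 8.73 F [-22.3  -0.2  12.3] Tz [-0.04  7.24  0.11] gap 0.0298 gf 11.1 q6 75.0
[-0.0593 -0.0531]
```

send_rows(
  plan=[0.35, -0.012, 0, 0, 0, 0.35, -0.012, 0, 0, 0, 0.1, -0.012, 0, -0.04, 0, 0, 0.015, 0.062, -0.04, 0, 0, 0.015, 0.062, -0.04, 0, 0, 0.015, 0.062, -0.04, 0, 0, 0.015, 0.062, -0.002, 0, 0, 0.015, 0.062, -0.002, 0, 0, 0.015, 0.058, -0.002, 0, 0, 0.015, 0.053, -0.002, 0, 0, 0.015, 0.048, -0.002, 0, 0, 0.015, 0.043, -0.002, 0, 0, 0.015, 0.038, -0.002, 0, 0, 0.015, 0.033, -0.002, 0, 0, 0.015, 0.028, -0.002, 0, 0, 0.015, 0.024, -0.002, 0, 0, 0.015, 0.02, -0.002, 0, 0, 0.015, 0.017, -0.002, 0, 0, 0.015, 0.015, -0.002, 0, 0, 0.015, 0.015, -0.002, 0],
)

```text
time: 26.85
eef_pos: [0.6464, 0.0447, 0.0814]
orientation: [[0.989, 0.15, 0.0], [0.15, -0.989, -0.006], [-0.001, 0.006, -1.0]]
force: [1.8, -16.3, 1.8]
finger_gap: -0.0009
grip_force: 8.2
```

```bash
python3 -c "
from h import *
s=st();print(chi(s['eef_pos']))"
```

```text
t 26.85 pos [0.6464 0.0447 0.0814] yaw 8.61 F [  1.8 -16.3   1.8] Tz [-5.37 -0.64  0.02] gap -0.0009 gf 8.2 q6 76.7
[-0.0408 -0.072 ]
```

send_rows(
  plan=[0, 0, 0.01, 0, 0, 0, 0, 0.015, 0, 0, 0.3, 0, 0.015, -0.04, 0, 0.5, 0, 0.015, -0.08, 0],
)

```text
time: 27.25
eef_pos: [0.6476, 0.0342, 0.1594]
orientation: [[0.988, 0.152, -0.004], [0.152, -0.988, -0.0], [-0.004, -0.001, -1.0]]
force: [1.1, 0.6, 1.5]
finger_gap: 0.0285
grip_force: 0.0
```

```bash
python3 -c "
from h import *
s=st();go((.434,.0125,.10,-106.6))
im=r.get_image('top')[:,:,::-1].astype(int);sub=im[230:268,250:305];m=(sub.max(2)<90).astype('uint8')
n,l,s_,ce=cv2.connectedComponentsWithStats(m)
for i in range(1,n):
  if s_[i,4]>60:
    R=cv2.minAreaRect(np.argwhere(l==i)[:,::-1].astype(np.float32));P=np.array([ray('top',p[0]+250,p[1]+230,.014) for p in cv2.boxPoints(R)]);print(s_[i,4],R,P.mean(0),np.degrees(np.arctan2(*(P[1]-P[0])[1::-1])),np.degrees(np.arctan2(*(P[2]-P[1])[1::-1])))
cv2.imwrite('pics/t3.png',np.hstack([cv2.resize(im[150:240,230:330].astype('uint8'),None,fx=4,fy=4,interpolation=cv2.INTER_CUBIC)]))"
```

```text
t 27.25 pos [0.6476 0.0342 0.1594] yaw 8.73 F [1.1 0.6 1.5] Tz [ 0.06 -0.15 -0.05] gap 0.0285 gf 0.0 q6 78.1
(0.434, 0.0125, 0.1, -106.6) -> [-0.2144 -0.0109  0.0594] 2.0129
187 ((26.301883697509766, 18.44339370727539), (32.69180679321289, 5.631782531738281), 15.945395469665527) [0.4336276  0.01242066 0.014     ] -16.371995235010534 -106.9234297407336
```

View pics/t3.png

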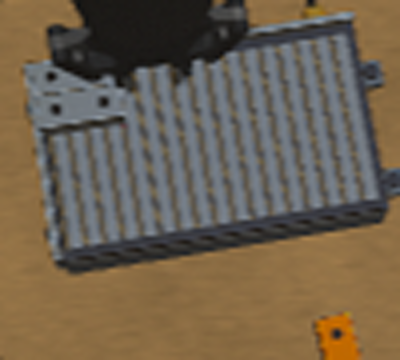

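Both blocks sit flush in the corner (crop 78,85 and 85,105). Next is the bar.

send_rows(
  plan=[0.5, -0.214, -0.011, 0, 2.013, 0.5, -0.214, -0.011, 0, 2.013, 0.5, -0.214, -0.011, 0, 2.013, 0.5, -0.214, -0.011, 0.02, 2.013, 0.5, -0.214, -0.011, 0.02, 2.013, 0.5, -0.214, -0.011, 0.059, 2.013, 0.5, -0.214, -0.011, 0.059, 2.013, 0.5, -0.214, -0.011, 0.059, 2.013, 0.5, -0.214, -0.011, 0.059, 2.013, 0.5, -0.214, -0.011, 0.059, 2.013, 0.5, -0.214, -0.011, 0.059, 2.013, 0.5, -0.214, -0.011, 0.059, 2.013, 0.5, -0.214, -0.011, 0.059, 2.013, 0.5, -0.214, -0.011, 0.059, 2.013, 0.5, -0.214, -0.011, 0.059, 2.013, 0.5, -0.214, -0.011, 0.059, 2.013, 0.5, -0.214, -0.011, 0.059, 2.013],
)

```text
time: 29.0
eef_pos: [0.4352, 0.0126, 0.1013]
orientation: [[-0.284, -0.959, 0.0], [-0.959, 0.284, 0.0], [-0.0, 0.0, -1.0]]
force: [-0.0, -0.2, 0.8]
finger_gap: 0.0427
grip_force: 0.0
```

```bash
python3 -c "
from h import *
s=st();go((.434,.0125,.026,-106.7))"
```

```text
t 29.0 pos [0.4352 0.0126 0.1013] yaw -106.53 F [-0.  -0.2  0.8] Tz [-0.03  0.   -0.04] gap 0.0427 gf 0.0 q6 -45.0
(0.434, 0.0125, 0.026, -106.7) -> [0.0004 0.0011 0.0753] 0.003
```

send_rows(
  plan=[0.5, 0, 0.001, 0.04, 0.003, 0.5, 0, 0.001, 0.065, 0.003, 0.5, 0, 0.001, 0.075, 0.003, 0.5, 0, 0.001, 0.075, 0.003, 0, 0, 0.001, 0.075, 0.003, 0, 0, 0.001, 0.075, 0.003, 0, 0, 0.001, 0.075, 0.003, 0, 0, 0.001, 0.075, 0.003, 0, 0, 0.001, 0.075, 0.003, 0, 0, 0.001, 0.075, 0.003, 0, 0, 0.001, 0.05, 0.003, 0, 0, 0.001, 0.01, 0.003, 0, 0, 0.001, -0.03, 0.003, 0, 0, 0.001, -0.03, 0.003, 0, 0, 0.001, -0.03, 0.003],
  force=70,
)

```text
time: 30.5
eef_pos: [0.4344, 0.013, 0.1318]
orientation: [[-0.289, -0.957, 0.001], [-0.957, 0.289, 0.002], [-0.002, -0.001, -1.0]]
force: [-0.4, 0.2, -3.2]
finger_gap: 0.0136
grip_force: 69.1
```

```bash
python3 -c "
from h import *
st();g=ch(-.097,-.072,.075,-90);print(g);go(g)"
```

```text
t 30.5 pos [0.4344 0.013  0.1318] yaw -106.79 F [-0.4  0.2 -3.2] Tz [-0.06  0.09 -0.01] gap 0.0136 gf 69.1 q6 -45.4
(np.float64(0.5909), np.float64(0.0363), 0.13, -81.4)
(np.float64(0.5909), np.float64(0.0363), 0.13, -81.4) -> [-0.0675 -0.1431  0.0018] -0.4432
```

send_rows(
  plan=[0, -0.068, -0.143, 0, -0.443, 0, -0.068, -0.143, 0, -0.443, 0, -0.068, -0.143, 0, -0.443, 0, -0.068, -0.143, 0, -0.443, 0, -0.068, -0.143, 0, -0.443, 0, -0.068, -0.143, 0, -0.443, 0, -0.068, -0.143, 0.025, -0.443, 0, -0.068, -0.143, 0.045, -0.443, 0, -0.068, -0.143, 0.048, -0.443, 0, -0.068, -0.143, 0.05, -0.443, 0, -0.068, -0.143, 0.05, -0.443],
)

```text
time: 31.6
eef_pos: [0.5907, 0.0365, 0.0828]
orientation: [[0.15, -0.989, 0.002], [-0.989, -0.15, 0.0], [-0.0, -0.002, -1.0]]
force: [0.0, 0.4, -2.1]
finger_gap: 0.0137
grip_force: 71.7
```

```bash
python3 -c "
from h import *
s=st();print(chi(s['eef_pos']))"
```

```text
t 31.6 pos [0.5907 0.0365 0.0828] yaw -81.4 F [ 0.   0.4 -2.1] Tz [-0.   -0.03  0.02] gap 0.0137 gf 71.7 q6 -14.3
[-0.0971 -0.0718]
```

send_rows(
  plan=[0, 0, 0, 0.001, 0, 0, 0, 0, 0.002, 0, 0, 0, 0, 0.003, 0, 0, 0, 0, 0.003, 0],
)

```text
time: 32.0
eef_pos: [0.5915, 0.0365, 0.0825]
orientation: [[0.15, -0.989, 0.003], [-0.989, -0.15, -0.0], [0.001, -0.003, -1.0]]
force: [-8.9, 1.1, 13.1]
finger_gap: 0.0138
grip_force: 73.6
```

```bash
python3 -c "
from h import *
s=st();print(chi(s['eef_pos']))"
```

```text
t 32.0 pos [0.5915 0.0365 0.0825] yaw -81.37 F [-8.9  1.1 13.1] Tz [ 0.35  2.91 -0.02] gap 0.0138 gf 73.6 q6 -14.3
[-0.0964 -0.0719]
```

send_rows(
  plan=[0, 0, 0, -0.003, 0, 0.4, 0, 0, -0.003, 0, 0.4, 0, 0, -0.003, 0, 0.4, 0, 0, -0.003, 0, 0.4, 0, 0, -0.03, 0, 0.4, 0, 0, -0.055, 0, 0.4, 0, 0.028, -0.055, -1.57, 0.4, 0, 0.028, -0.055, -1.57, 0.4, 0, 0.028, -0.055, -1.57, 0.4, 0, 0.028, -0.055, -1.57, 0.4, 0, 0.028, -0.055, -1.57, 0.4, 0, 0.028, -0.055, -1.57, 0.4, 0, 0.028, -0.055, -1.57, 0.4, 0, 0.028, -0.055, -1.57, 0.4, 0, 0.028, -0.055, -1.57, 0.4, 0, 0.028, -0.055, -1.57, 0.4, 0, 0.028, -0.055, -1.57, 0.4, 0, 0.028, -0.055, -1.57, 0.4, 0, 0.028, -0.055, -1.57],
)

```text
time: 33.9
eef_pos: [0.5631, 0.0322, 0.1332]
orientation: [[0.989, 0.147, -0.0], [0.147, -0.989, -0.0], [-0.0, 0.0, -1.0]]
force: [0.1, 0.3, -0.2]
finger_gap: 0.034
grip_force: 0.0
```

```bash
python3 -c "
from h import *
s=st();print(chi(s['eef_pos']));go(ch(-.125,-.072,.022,0),ch(-.0754,-.072,.022,0))"
```

```text
t 33.9 pos [0.5631 0.0322 0.1332] yaw 8.43 F [ 0.1  0.3 -0.2] Tz [-0.04  0.03  0.04] gap 0.034 gf 0.0 q6 74.8
[-0.1251 -0.0719]
(np.float64(0.5632), np.float64(0.0321), 0.077, 8.6) -> [0.0001 0.0001 0.0562] -0.003
(np.float64(0.6122), np.float64(0.0395), 0.077, 8.6) -> [0.0497 0.     0.0562] -0.003
```

send_rows(
  plan=[0.4, 0, 0, 0.03, -0.003, 0.4, 0, 0, 0.055, -0.003, 0.4, 0, 0, 0.055, -0.003, 0.4, 0.005, 0, 0.055, -0.003, 0.4, 0.01, 0, 0.055, -0.003, 0.4, 0.015, 0, 0.055, -0.003, 0.4, 0.02, 0, 0.055, -0.003, 0.4, 0.025, 0, 0.055, -0.003, 0.4, 0.03, 0, 0.055, -0.003, 0.4, 0.035, 0, 0.055, -0.003, 0.4, 0.04, 0, 0.055, -0.003, 0.4, 0.044, 0, 0.055, -0.003, 0.4, 0.047, 0, 0.055, -0.003, 0.4, 0.048, 0, 0.055, -0.003, 0.4, 0.048, 0, 0.055, -0.003],
)

```text
time: 35.4
eef_pos: [0.6108, 0.0395, 0.0782]
orientation: [[0.988, 0.152, 0.0], [0.152, -0.988, 0.0], [0.0, -0.0, -1.0]]
force: [-0.6, -0.6, 0.0]
finger_gap: 0.0343
grip_force: 0.0
```

```bash
python3 -c "
from h import *
s=st();print(chi(s['eef_pos']))"
```

```text
t 35.4 pos [0.6108 0.0395 0.0782] yaw 8.72 F [-0.6 -0.6  0. ] Tz [-0.02 -0.06  0.06] gap 0.0343 gf 0.0 q6 76.3
[-0.0768 -0.0718]
```

send_rows(
  plan=[0.4, -0.012, 0, 0, 0, 0.4, -0.012, 0, -0.02, 0, 0.1, -0.012, 0, -0.04, 0, 0, 0.015, 0.04, -0.04, 0, 0, 0.015, 0.073, -0.04, 0, 0, 0.015, 0.073, -0.04, 0, 0, 0.015, 0.073, -0.002, 0, 0, 0.015, 0.073, -0.002, 0, 0, 0.015, 0.067, -0.002, 0, 0, 0.015, 0.062, -0.002, 0, 0, 0.015, 0.057, -0.002, 0, 0, 0.015, 0.052, -0.002, 0, 0, 0.015, 0.047, -0.002, 0, 0, 0.015, 0.043, -0.002, 0, 0, 0.015, 0.04, -0.002, 0, 0, 0.015, 0.037, -0.002, 0, 0, 0.015, 0.034, -0.002, 0, 0, 0.015, 0.032, -0.002, 0, 0, 0.015, 0.032, -0.002, 0, 0, 0.015, 0.032, -0.002, 0],
)

```text
time: 37.4
eef_pos: [0.6303, 0.0062, 0.0809]
orientation: [[0.989, 0.15, -0.0], [0.15, -0.989, -0.006], [-0.001, 0.006, -1.0]]
force: [1.5, -14.6, 0.7]
finger_gap: 0.0002
grip_force: 7.3
```

```bash
python3 -c "
from h import *
s=st();print(chi(s['eef_pos']))"
```

```text
t 37.4 pos [0.6303 0.0062 0.0809] yaw 8.6 F [  1.5 -14.6   0.7] Tz [-4.82 -0.68  0.01] gap 0.0002 gf 7.3 q6 79.6
[-0.0625 -0.1076]
```

send_rows(
  plan=[0, 0, 0.012, 0, 0, 0, 0, 0.012, -0.03, 0, 0.26, 0, 0.012, -0.05, 0, 0.26, -0.035, -0.02, -0.05, 0, 0.26, -0.035, -0.07, -0.05, 0, 0.26, -0.035, -0.07, -0.05, 0, 0.26, -0.035, -0.07, -0.05, 0, 0.26, -0.035, -0.07, -0.01, 0, 0.26, -0.035, -0.07, 0.002, 0, 0.26, -0.035, -0.07, 0.002, 0, 0.26, -0.028, -0.07, 0.002, 0, 0.26, -0.023, -0.07, 0.002, 0, 0.26, -0.018, -0.07, 0.002, 0, 0.26, -0.015, -0.07, 0.002, 0, 0.26, -0.012, -0.07, 0.002, 0, 0.26, -0.009, -0.07, 0.002, 0, 0.26, -0.009, -0.07, 0.002, 0],
)

```text
time: 39.1
eef_pos: [0.6067, 0.0769, 0.078]
orientation: [[0.988, 0.151, -0.011], [0.151, -0.988, -0.003], [-0.011, 0.001, -1.0]]
force: [-20.9, -0.7, 11.7]
finger_gap: 0.0221
grip_force: 10.6
```

```bash
python3 -c "
from h import *
s=st();print(chi(s['eef_pos']))"
```

```text
t 39.1 pos [0.6067 0.0769 0.078 ] yaw 8.71 F [-20.9  -0.7  11.7] Tz [-0.26  7.01 -0.09] gap 0.0221 gf 10.6 q6 72.8
[-0.0753 -0.0343]
```

send_rows(
  plan=[0.3, -0.015, 0, 0, 0, 0.4, -0.02, 0, -0.03, 0, 0.5, -0.02, 0, -0.07, 0, 0.5, -0.02, 0, -0.11, 0, 0.5, -0.02, 0, -0.11, 0],
)

```text
time: 39.6
eef_pos: [0.5936, 0.075, 0.196]
orientation: [[0.988, 0.152, 0.011], [0.152, -0.988, 0.002], [0.011, -0.0, -1.0]]
force: [0.4, 0.4, 1.5]
finger_gap: 0.0426
grip_force: 0.0
```

```bash
python3 -c "
from h import *
s=st();go((.5055,-.2845,.2,-14.5))"
```

```text
t 39.6 pos [0.5936 0.075  0.196 ] yaw 8.74 F [0.4 0.4 1.5] Tz [ 0.04 -0.05 -0.05] gap 0.0426 gf 0.0 q6 72.2
(0.5055, -0.2845, 0.2, -14.5) -> [-0.1417  0.342  -0.004 ] 0.4055
```

send_rows(
  plan=[0.6, -0.142, 0.342, -0.01, 0.406, 0.6, -0.142, 0.342, -0.01, 0.406, 0.6, -0.142, 0.342, -0.01, 0.406, 0.6, -0.142, 0.342, -0.01, 0.406, 0.6, -0.142, 0.342, -0.01, 0.406, 0.6, -0.142, 0.342, -0.01, 0.406, 0.6, -0.142, 0.342, -0.01, 0.406, 0.6, -0.142, 0.342, -0.01, 0.406, 0.6, -0.142, 0.342, -0.01, 0.406, 0.6, -0.142, 0.342, -0.01, 0.406],
)

```text
time: 40.6
eef_pos: [0.5024, -0.2849, 0.1981]
orientation: [[0.968, -0.252, -0.0], [-0.252, -0.968, 0.0], [-0.0, -0.0, -1.0]]
force: [-0.0, 1.2, -0.4]
finger_gap: 0.0516
grip_force: 0.0
```

```bash
python3 -c "
from h import *
s=st();go((.5055,-.2845,.13,-14.5))
A=r.get_image('top')[:,:,::-1][155:215,228:298];B=r.get_image('scene')[:,:,::-1][200:290,210:315]
A=cv2.resize(A,(630,540),interpolation=cv2.INTER_CUBIC)[:,:400];B=cv2.resize(B,(630,540),interpolation=cv2.INTER_CUBIC)[:,115:515]
cv2.imwrite('pics/fin.png',np.hstack([A,B]))"
```

```text
t 40.6 pos [ 0.5024 -0.2849  0.1981] yaw -14.61 F [-0.   1.2 -0.4] Tz [-0.   -0.02  0.01] gap 0.0516 gf 0.0 q6 85.1
(0.5055, -0.2845, 0.13, -14.5) -> [ 0.0029 -0.0012  0.0681] -0.0019
```

View pics/fin.png

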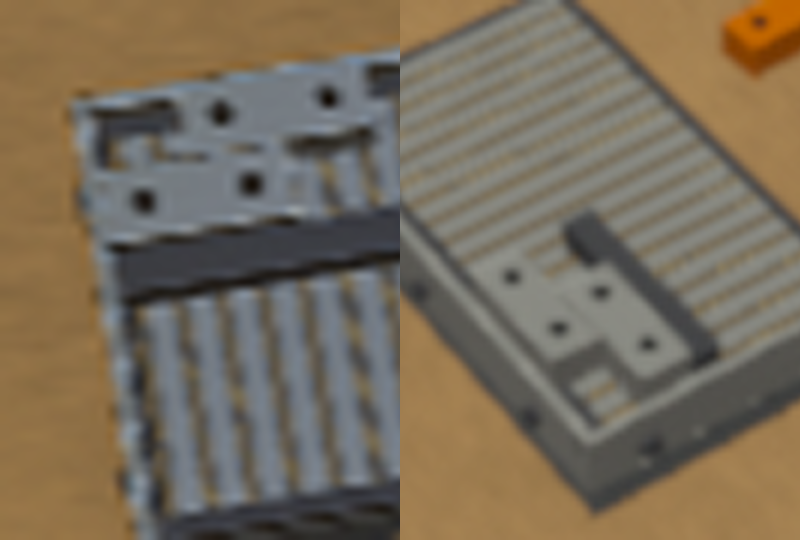

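The first block (left half 270,105; right half 535,310) has been knocked about 28 mm away from the end rail. Block 2 and the bar are home, so I push block 1 back.

```bash
python3 -c "
from h import *
go(ch(-.016,-.128,.13,0))"
```

```text
(np.float64(0.6793), np.float64(-0.007), 0.185, 8.6) -> [ 0.1016 -0.3122  0.0132] -0.4029
```

send_rows(
  plan=[0.3, 0.102, -0.312, 0, -0.403, 0, 0.102, -0.312, 0, -0.403, 0, 0.102, -0.312, 0, -0.403, 0, 0.102, -0.312, 0, -0.403, 0, 0.102, -0.312, 0, -0.403, 0, 0.102, -0.312, 0, -0.403, 0, 0.102, -0.312, 0.013, -0.403, 0, 0.102, -0.312, 0.013, -0.403, 0, 0.102, -0.312, 0.013, -0.403],
)

```text
time: 41.6
eef_pos: [0.6794, -0.0065, 0.1845]
orientation: [[0.988, 0.152, -0.002], [0.152, -0.988, -0.001], [-0.002, 0.0, -1.0]]
force: [-0.5, -0.6, 0.2]
finger_gap: 0.0002
grip_force: 0.0
```

```bash
python3 -c "
from h import *
s=st();print(chi(s['eef_pos']));go(ch(-.016,-.128,.025,0),ch(-.016,-.068,.025,0))"
```

```text
t 41.6 pos [ 0.6794 -0.0065  0.1845] yaw 8.71 F [-0.5 -0.6  0.2] Tz [-0.07  0.02  0.01] gap 0.0002 gf 0.0 q6 82.4
[-0.0159 -0.1275]
(np.float64(0.6793), np.float64(-0.007), 0.08, 8.6) -> [-1.000e-04  5.000e-04  1.045e-01] 0.002
(np.float64(0.6703), np.float64(0.0524), 0.08, 8.6) -> [-0.     -0.0596  0.1045] 0.002
```

send_rows(
  plan=[0, 0, 0, 0.05, 0.002, 0, 0, 0, 0.09, 0.002, 0, 0, 0, 0.104, 0.002, 0, 0, 0, 0.104, 0.002, 0, 0, -0.01, 0.104, 0.002, 0, 0, -0.015, 0.104, 0.002, 0, 0, -0.02, 0.104, 0.002, 0, 0, -0.025, 0.104, 0.002, 0, 0, -0.03, 0.104, 0.002, 0, 0, -0.035, 0.104, 0.002, 0, 0, -0.04, 0.104, 0.002, 0, 0, -0.044, 0.104, 0.002, 0, 0, -0.048, 0.104, 0.002, 0, 0, -0.052, 0.104, 0.002, 0, 0, -0.055, 0.104, 0.002, 0, 0, -0.058, 0.104, 0.002, 0, 0, -0.06, 0.104, 0.002, 0, 0, -0.06, 0.104, 0.002],
)

```text
time: 43.4
eef_pos: [0.6709, 0.0482, 0.0817]
orientation: [[0.989, 0.145, 0.0], [0.145, -0.989, -0.004], [-0.001, 0.004, -1.0]]
force: [3.4, -13.6, 2.8]
finger_gap: 0.0
grip_force: 7.2
```

```bash
python3 -c "
from h import *
s=st();print(chi(s['eef_pos']))"
```

```text
t 43.4 pos [0.6709 0.0482 0.0817] yaw 8.35 F [  3.4 -13.6   2.8] Tz [-4.47 -1.08  0.02] gap 0.0 gf 7.2 q6 77.1
[-0.0161 -0.0722]
```

send_rows(
  plan=[0, 0, 0.012, 0, 0, 0, 0, 0.012, -0.03, 0, 0.26, 0, 0.012, -0.06, 0, 0.26, -0.04, 0.012, -0.06, 0, 0.26, -0.081, 0.012, -0.06, 0, 0.26, -0.081, -0.034, -0.06, 0, 0.26, -0.081, -0.034, -0.06, 0, 0.26, -0.081, -0.034, -0.02, 0, 0.26, -0.081, -0.034, 0.002, 0, 0.26, -0.081, -0.034, 0.002, 0, 0.26, -0.074, -0.034, 0.002, 0, 0.26, -0.069, -0.034, 0.002, 0, 0.26, -0.065, -0.034, 0.002, 0, 0.26, -0.061, -0.034, 0.002, 0, 0.26, -0.058, -0.034, 0.002, 0, 0.26, -0.055, -0.034, 0.002, 0, 0.26, -0.055, -0.034, 0.002, 0],
)

```text
time: 45.1
eef_pos: [0.6069, 0.0756, 0.0789]
orientation: [[0.989, 0.147, -0.012], [0.147, -0.989, -0.003], [-0.012, 0.001, -1.0]]
force: [-23.0, 0.5, 11.9]
finger_gap: 0.0224
grip_force: 11.5
```

```bash
python3 -c "
from h import *
s=st();print(chi(s['eef_pos']))"
```

```text
t 45.1 pos [0.6069 0.0756 0.0789] yaw 8.44 F [-23.    0.5  11.9] Tz [0.01 7.65 0.08] gap 0.0224 gf 11.5 q6 72.7
[-0.0752 -0.0355]
```

send_rows(
  plan=[0.3, -0.015, 0, 0, 0, 0.4, -0.02, 0, -0.03, 0, 0.5, -0.02, 0, -0.07, 0, 0.5, -0.02, 0, -0.11, 0, 0.5, -0.02, 0, -0.11, 0],
)

```text
time: 45.6
eef_pos: [0.5941, 0.0738, 0.197]
orientation: [[0.989, 0.147, 0.011], [0.147, -0.989, 0.002], [0.011, -0.001, -1.0]]
force: [-0.1, 0.3, 1.3]
finger_gap: 0.0429
grip_force: 0.0
```

```bash
python3 -c "
from h import *
s=st();go((.5055,-.2845,.2,-14.5))"
```

```text
t 45.6 pos [0.5941 0.0738 0.197 ] yaw 8.44 F [-0.1  0.3  1.3] Tz [ 0.02 -0.07 -0.03] gap 0.0429 gf 0.0 q6 72.1
(0.5055, -0.2845, 0.2, -14.5) -> [-0.1402  0.3414 -0.003 ] 0.4004
```

send_rows(
  plan=[0.6, -0.139, 0.341, -0.01, 0.4, 0.6, -0.139, 0.341, -0.01, 0.4, 0.6, -0.139, 0.341, -0.01, 0.4, 0.6, -0.139, 0.341, -0.01, 0.4, 0.6, -0.139, 0.341, -0.01, 0.4, 0.6, -0.139, 0.341, -0.01, 0.4, 0.6, -0.139, 0.341, -0.01, 0.4, 0.6, -0.139, 0.341, -0.01, 0.4, 0.6, -0.139, 0.341, -0.01, 0.4, 0.6, -0.139, 0.341, -0.01, 0.4],
)

```text
time: 46.6
eef_pos: [0.5039, -0.2843, 0.199]
orientation: [[0.968, -0.251, -0.0], [-0.251, -0.968, 0.0], [-0.0, -0.0, -1.0]]
force: [0.3, 0.8, -0.1]
finger_gap: 0.0509
grip_force: 0.0
```

```bash
python3 -c "
from h import *
s=st();go((.5055,-.2845,.131,-14.5))
a=r.get_image('top')[:,:,::-1];b=r.get_image('scene')[:,:,::-1];np.save('ft.npy',a);np.save('fs.npy',b)
A=a[155:215,228:298];B=b[200:290,210:315]
A=cv2.resize(A,(630,540),interpolation=cv2.INTER_CUBIC)[:,:400];B=cv2.resize(B,(630,540),interpolation=cv2.INTER_CUBIC)[:,115:515]
cv2.imwrite('pics/fin2.png',np.hstack([A,B]))"
```

```text
t 46.6 pos [ 0.5039 -0.2843  0.199 ] yaw -14.55 F [ 0.3  0.8 -0.1] Tz [0.01 0.03 0.  ] gap 0.0509 gf 0.0 q6 85.0
(0.5055, -0.2845, 0.131, -14.5) -> [ 0.0016 -0.0002  0.068 ] -0.0008
```

View pics/fin2.png

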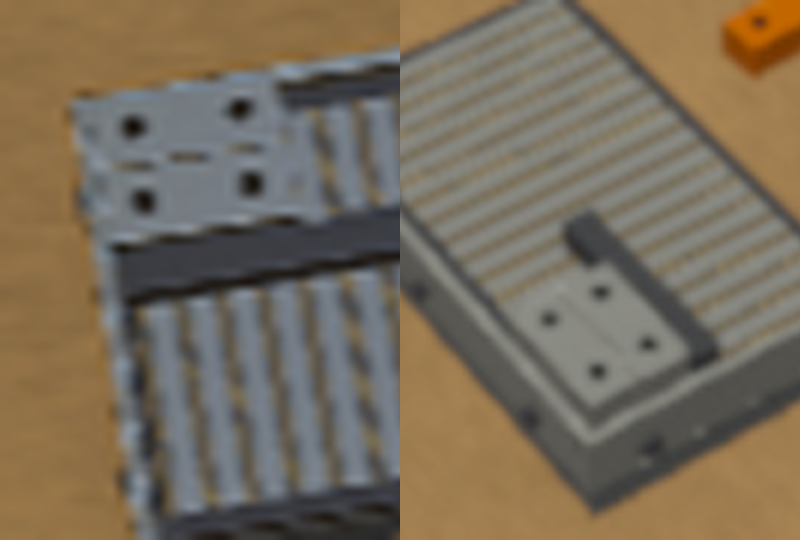

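The row is tight: the blocks are flush at (190,150) and the bar at (250,240) is against them. Now the knob.

send_rows(
  plan=[0.6, 0.002, 0, 0.04, 0, 0.6, 0.002, 0, 0.068, 0, 0.6, 0.002, 0, 0.068, 0, 0, 0.002, 0, 0.068, 0, 0, 0.002, 0, 0.068, 0, 0, 0.002, 0, 0.068, 0, 0, 0.002, 0, 0.068, 0, 0, 0.002, 0, 0.068, 0, 0, 0.002, 0, 0.068, 0, 0, 0.002, 0, 0.068, 0],
  force=50,
)

```text
time: 47.7
eef_pos: [0.507, -0.2848, 0.134]
orientation: [[0.968, -0.25, 0.004], [-0.25, -0.968, -0.001], [0.004, 0.0, -1.0]]
force: [-0.4, 2.0, 6.7]
finger_gap: 0.0128
grip_force: 52.3
```

```bash
python3 -c "
from h import *
s=st()"
```

```text
t 47.7 pos [ 0.507  -0.2848  0.134 ] yaw -14.46 F [-0.4  2.   6.7] Tz [0.75 0.16 0.07] gap 0.0128 gf 52.3 q6 85.1
```

send_rows(
  plan=[0, 0, 0, -0.002, 0.14, 0, 0, 0, -0.002, 0.28, 0, 0, 0, -0.002, 0.42, 0, 0, 0, -0.002, 0.56, 0, 0, 0, -0.002, 0.7, 0, 0, 0, -0.002, 0.84, 0, 0, 0, -0.002, 0.98, 0, 0, 0, -0.002, 1.12, 0, 0, 0, -0.002, 1.26, 0, 0, 0, -0.002, 1.4, 0, 0, 0, -0.002, 1.54, 0, 0, 0, -0.002, 1.68, 0, 0, 0, -0.002, 1.82, 0, 0, 0, -0.002, 1.96, 0, 0, 0, -0.002, 2.1, 0, 0, 0, -0.002, 2.2, 0, 0, 0, -0.002, 2.3, 0, 0, 0, -0.002, 2.3],
)

```text
time: 49.5
eef_pos: [0.5037, -0.2854, 0.134]
orientation: [[-0.834, -0.552, -0.005], [-0.552, 0.834, -0.001], [0.004, 0.002, -1.0]]
force: [-9.1, -0.1, 3.3]
finger_gap: 0.0125
grip_force: 52.1
```

```bash
python3 -c "
from h import *
s=st()"
```

```text
t 49.5 pos [ 0.5037 -0.2854  0.134 ] yaw -146.49 F [-9.1 -0.1  3.3] Tz [-0.3   3.09 -0.03] gap 0.0125 gf 52.1 q6 -46.9
```

send_rows(
  plan=[0, 0, 0, 0, 0.05, 0, 0, 0, 0, 0.1, 0, 0, 0, 0, 0.15, 0, 0, 0, 0, 0.18, 0, 0, 0, 0, 0.18, 0, 0, 0, 0, 0.18],
)

```text
time: 50.1
eef_pos: [0.5036, -0.2853, 0.1341]
orientation: [[-0.917, -0.4, -0.005], [-0.4, 0.917, -0.001], [0.005, 0.001, -1.0]]
force: [-9.6, -0.2, 3.9]
finger_gap: 0.013
grip_force: 71.9
```

```bash
python3 -c "
from h import *
s=st()"
```

```text
t 50.1 pos [ 0.5036 -0.2853  0.1341] yaw -156.43 F [-9.6 -0.2  3.9] Tz [-0.23  3.43  1.74] gap 0.013 gf 71.9 q6 -56.8
```

send_rows(
  plan=[0.6, 0, 0, 0, 0, 0.6, 0, 0, 0, 0, 0.6, 0, 0, 0, 0, 0.6, 0, 0, -0.03, 0, 0.6, 0, 0, -0.07, 0, 0.6, 0, 0, -0.1, 0, 0.6, 0, 0, -0.1, 0],
)

```text
time: 50.8
eef_pos: [0.5075, -0.2855, 0.2395]
orientation: [[-0.918, -0.397, 0.009], [-0.397, 0.918, -0.004], [-0.007, -0.007, -1.0]]
force: [-0.3, -0.4, 0.8]
finger_gap: 0.0515
grip_force: 0.0
```

```bash
python3 -c "
from h import *
s=st()
for c,f,(x,y,X,Y) in (('top','ft.npy',(232,155,282,215)),('scene','fs.npy',(215,215,305,290))):
    d=np.abs(r.get_image(c)[:,:,::-1].astype(int)-np.load(f).astype(int))[y:Y,x:X];print(c,d.mean(),d.max(),(d.max(2)>40).sum())
# knob bar direction from dark pixels on controller top
im=r.get_image('scene')[:,:,::-1];print(r.find_in('strength_grip','scene')[:1])
a=np.load('fs.npy');print(np.abs(im[130:170,234:274].astype(int)-a[130:170,234:274]).mean())"
```

```text
t 50.8 pos [ 0.5075 -0.2855  0.2395] yaw -156.58 F [-0.3 -0.4  0.8] Tz [-0.04 -0.05 -0.02] gap 0.0515 gf 0.0 q6 -57.0
top 0.6903333333333334 3 0
scene 0.5260246913580247 3 0
[{'centre': [0.6332, 0.0002, 0.0525], 'p': 0.72}]
6.27
```

```bash
python3 -c "
from h import *
print(r.finish_job())"
```

```text
the job is handed in; nothing more can be done
None
```

The job is handed in after 51 s: I turned the knob off, wrung both steel blocks and the bar tight into the rail corner, and turned the knob to its clockwise stop (stop felt in the torque). One block was knocked out of line partway through; I pushed it home again, and camera images before and after the last knob turn show the row did not move.

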